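# Press the bronze bushing into the press's bearing block

### The job

The headed bronze bushing stands upside down on the bench. Turn it over by laying it in the wooden V-cradle, letting go and taking it again by its thick head, then press it barrel first into the empty bore of the grey bearing block until its shoulder sits flush all round, and leave it there; do not disturb the other things on the bench.

Things in the scene. Friction and masses are not known exactly. Their poses are not given: they have to be found in the camera images.
- bushing_mid (a point): Headed bronze bushing, a solid-ended stepped cylinder 92 mm long: a thin barrel 42 mm across and 50 mm long (foot chamfered 2.5 mm), and a thick head 56 mm across and 42 mm long. This point is on its axis, 46 mm from either end; its z axis points along the bushing towards the head end (so it points down at the start). 0.3 to 0.5 kg. It starts standing on its head end on the bench.
- bushing_shoulder (a point): On the bushing's axis at the shoulder plane, where barrel meets head: 4 mm from the mid point towards the head, 50 mm from the barrel's foot, 42 mm from the head's end. Same axes as the bushing.
- cradle_axis (a point): Fixed plywood V-cradle, two saddles on a 90 x 70 mm base. This point is 100 mm above the bench, on the axis of a bushing lying level in the cradle, at its shoulder. x axis: along the lying bushing from barrel to head. The barrel saddle is 8 to 20 mm behind (-x), the wider head saddle 5 to 17 mm ahead (+x), each at most 60 mm wide and under the axis: both ends overhang freely.
- bore_mouth (a point): Centre of the bore's mouth in the top face of the empty bearing block, 66 mm above the bench; z up. Bore 45 mm across, mouth chamfered 3 mm. The bushing drops in freely until its shoulder is 14 mm above the mouth; from there the fit is tight: pressing it on until the shoulder bottoms on the top face takes a steady push of about 13 N, its own weight included; it stays where it is left.
- fitted: The other, identical grey bearing block (fixed), which already has its bushing: same block 66 mm high, with a 56 mm bronze head standing 42 mm above it (108 mm in all). Origin at the centre of its underside. An obstacle; leave it.
- sleeve: Bystander: plain bronze sleeve without a head, 42 mm across, 60 mm tall, standing. Origin at the centre of its underside.
- ink_jar: Bystander: ink jar 64 mm across, 65 mm tall. Origin at the centre of its underside.
- oil_can: Bystander: steel can 52 mm across, 85 mm tall. Origin at the centre of its underside.
- offcut: Bystander: plywood offcut 70 x 50 x 18 mm with a yellow face. Origin at the centre of its underside.
- gouge: Bystander: carving tool 170 mm long lying on the bench, under 35 mm high, its handle to its -x.
- brush: Bystander: wide brush, about 200 mm long, lying along its x on the bench, out of the way near the robot's left.
- barren: Bystander: round wooden rubbing pad 90 mm across and 26 mm high with its grip. Origin at the centre of its underside.
- block: The empty grey bearing block (fixed): 100 mm (x) by 90 mm (y) by 66 mm high, with a bolted foot at each x end reaching 75 mm from the centre, 20 mm high with its bolt. Origin at the centre of its underside, straight below the bore's mouth.
Things that resemble listed ones, but are neither listed nor needed, are in the scene too. There is more than one size of the part that bears cradle_axis; the job needs the middle-sized. What is shaped like the part that bears bushing_mid but pink is not meant.

How it is judged:
By the outcome, as a careful person would: the job done as asked, in the order asked, and still so for the second after the job is handed in, with the robot touching nothing.
It also fails if it takes over 70 s, if anything falls off the work surface, if the arm or the gripper's body presses on something with over 40 N, if the wrist force passes 120 N, or if a joint passes its speed limit or range.

### The arm

A 6-joint arm with a two-finger parallel gripper is mounted at the origin on the work surface. World frame = base frame: x ahead of the robot, y to its left, z up, the work surface at z = 0. Lengths are in mm, angles in rad, forces in N, time in s.
With the tool pointing down it reaches from about 325 to 900 mm from the base axis. Payload 6.1 kg.
Tool frame: the origin (TCP) lies at the very end of the fingers, on their centre line; the grasp point (between the pads) lies 19 mm behind it; z points along the fingers, y is the direction in which the jaws open and shut (so a half turn about z gives the same grasp; the last joint's range is limited). The gripper opens to 87 mm and grips with 3 to 60 N. Pads are 19 mm wide; open, the fingers measure 117 mm over their backs; the gripper's body (75 mm by 190 mm) begins 51 mm behind the grasp point.
Start: joints at [-1.438, 0.22, 1.526, -0, 1.395, -0.126], TCP at [159.944, -604.18, 222.538] pointing down, gripper open.
Joint ranges: [-2.98, 2.98], [-0.91, 2.08], [0.09, 2.57], [-1.24, 4.39], [0.2, 2.65], [-2.68, 2.68]. Speed limits (rad/s): [2.57, 2.57, 3.01, 3.14, 3.14, 3.14].

### API

Orientations are given as a rotation vector (axis times angle).
In Python, from station import r, viewer gives the robot as it stands.
- The arm moves only by the tool servo_tool, never from a script. Its argument "rows" is one flat list of numbers, 7 for each row, row after row: the shift along the tool's x, y, z in mm, then the turn, a rotation vector about the tool's x, y, z in rad, then the opening, from 0 (shut) to 1 (fully open). A call has exactly 8 rows; each row shifts and turns the pose as measured when the row begins, along the tool's axes as they then stand; what a row does not reach is not made up. A row lasts 1/8 s, in which the tool goes at most 62.5 mm and 10.7 degrees, less where a joint would pass 70% of its speed; a pose out of reach is approached as far as the arm can. A call is refused whole if a number of a shift passes 62.5 or a number of a turn 0.188, either way. A call with a gripper value outside its range is refused whole. The fingers move at their own pace and stop on an object; "squeeze" is the grip in N (left out, the last holds). Time passes only in rows, so rows that do not move let the fingers close, or fill a call up. It gives the time, the measured TCP pose, the force and the opening at its end, in the units of the state.
- r.get_obs(): the state, without advancing time (a new reading comes with each control period).
- viewer.read_camera(name): name is "side" or "top"; returns (picture, depth): 384x512x3 uint8, red, green, blue; 384x512 float32, mm along the optical axis (not along the pixel's ray), 0 where there is no reading.
- viewer.calibration(name): a dict with "fx", "fy", "cx", "cy" (pixels), "k1" (the pictures are not rectified: a ray, as slopes to the right and down, at radius r is drawn at 1 + k1 r^2 times it, then the intrinsics apply), "R" (3x3) and "t" (3): a world point X has camera coordinates R X + t. Camera axes: x right, y down, z forward; pixel columns grow to the right and rows downward; lengths in mm; the calibration is good to about 2 mm. A picture is of the moment at which its call begins. calibration takes no time and is no camera call.
- r.finish_job(): hands the job in, once; it reports no verdict.
The state is a dict: "time": time; "joint_positions": joint angles; "qd": joint speeds; "joint_torque": joint torques, N m; "eef_pos": TCP position; "tcp_rot": TCP orientation; "force": force on the tool from outside, world axes, zero at the start; "torque": the same for the moment, N m; "finger_gap": finger opening in mm.
Only numpy, scipy, OpenCV 4.12 (cv2) and the standard library are available. Lean on these libraries where they do the work, as an engineer would, in place of code of your own. Each camera call takes 0.05 s, during which the arm holds its last target.

## Working session

There is one attempt and no reset: what is moved stays moved. The work goes in short steps, Python scripts to look and compute and a tool call to move; the robot and the scene stay as the last step left them, time stands still between calls to the robot, and variables do not carry over. Pictures are saved under pics/ and viewed, and the job is handed in when it is done.

Besides the shell and the picture viewer there is one more tool, called as name(argument=value, ...) on one line, values as JSON. servo_tool: Moves the arm, as the interface text tells. Its arguments: {"type":"object","properties":{"rows":{"type":"array"},"squeeze":{"type":"number"}},"required":["rows"]}

```bash
ls; mkdir -p pics; python3 - <<'E'
from station import r, viewer
import cv2,numpy as np
o=r.get_obs(); print(o)
for n in("side","top"):
    im,d=viewer.read_camera(n); cv2.imwrite(f"pics/{n}0.png",im[:,:,::-1]); np.save(f"pics/{n}0.npy",d); np.save(f"pics/{n}0im.npy",im)
    c=viewer.calibration(n); print(n,c)
E
```

```text
pics
{'time': 0.0, 'joint_positions': array([-1.43806791e+00,  2.21244806e-01,  1.52761220e+00, -1.55502935e-05,
        1.39469389e+00, -1.26103098e-01]), 'qd': array([ 0.00199448, -0.00057886, -0.00125219, -0.00088434, -0.00045113,
       -0.00225549]), 'joint_torque': array([ 5.91872185e-05, -4.94614291e+01, -3.87376642e+01,  6.98763295e-02,
        5.71559637e-02, -1.14436784e-04]), 'eef_pos': array([ 159.87579656, -603.56224012,  221.4251104 ]), 'tcp_rot': array([-3.11337860e+00, -4.05189193e-01,  3.42126373e-05]), 'force': array([ 0.69305375, -0.31648156,  0.24243143]), 'torque': array([ 0.06460372, -0.0500598 , -0.04778748]), 'finger_gap': 87.0191714581309}
side {'fx': 391.748146527861, 'fy': 391.748146527861, 'cx': 250.52156938045422, 'cy': 193.43542368351345, 'k1': -0.030290300557773497, 'R': array([[-0.99292723, -0.11814872,  0.01167849],
       [-0.08806075,  0.66693095, -0.73989757],
       [ 0.07962921, -0.73569287, -0.67261816]]), 't': array([493.55031166, 100.19699189, 995.45363859])}
top {'fx': 355.44308181446286, 'fy': 355.44308181446286, 'cx': 256.95236927846685, 'cy': 192.31981585114457, 'k1': -0.061131814261513144, 'R': array([[-8.78888925e-03, -9.99959232e-01, -2.07111784e-03],
       [-9.90827295e-01,  8.98789705e-03, -1.34835046e-01],
       [ 1.34848164e-01,  8.67069794e-04, -9.90865894e-01]]), 't': array([ 54.77562046, 509.91832366, 956.66624747])}
```

View pics/top0.png

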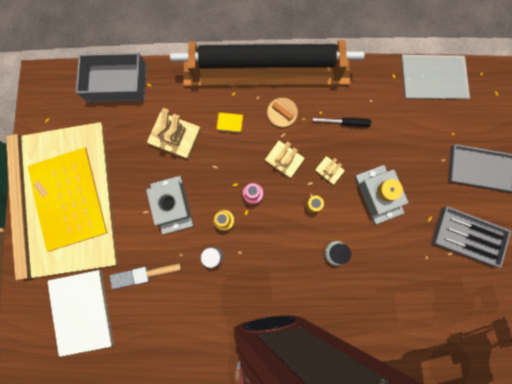

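View pics/side0.png

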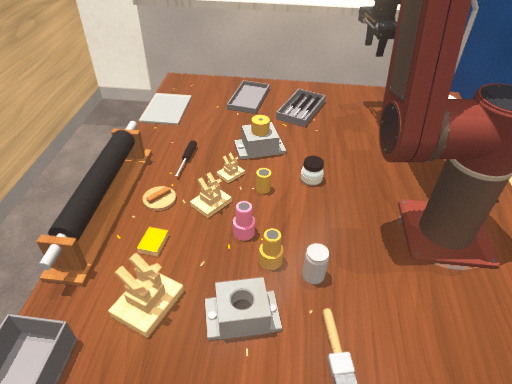

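The top view shows the target bushing at (223,220), its pink lookalike at (252,194), the empty block at (169,205) and the fitted block at (383,193). The cradles are large at (174,133), middle at (285,158) and small at (330,170). I'll measure these next.

```bash
cat > h.py <<'E'
import numpy as np,cv2
from scipy.spatial.transform import Rotation as Ro
from station import r, viewer
def rays(c,px):
    K=np.array([[c["fx"],0,c["cx"]],[0,c["fy"],c["cy"]],[0,0,1]])
    u=cv2.undistortPoints(np.asarray(px,float).reshape(-1,1,2),K,np.array([c["k1"],0,0,0,0.])).reshape(-1,2)
    return np.c_[u,np.ones(len(u))]
def plane(n,px,z):
    c=viewer.calibration(n);d=rays(c,px)@c["R"];o=-c["R"].T@c["t"]
    return o+d*((z-o[2])/d[:,2])[:,None]
def cloud(n,d):
    c=viewer.calibration(n);h,w=d.shape;v,u=np.mgrid[:h,:w]
    ry=rays(c,np.c_[u.ravel(),v.ravel()])*d.reshape(-1,1)
    return ((ry-c["t"])@c["R"]).reshape(h,w,3)
def proj(n,X):
    c=viewer.calibration(n);K=np.array([[c["fx"],0,c["cx"]],[0,c["fy"],c["cy"]],[0,0,1]])
    return cv2.projectPoints(np.asarray(X,float).reshape(-1,1,3),cv2.Rodrigues(c["R"])[0],c["t"],K,np.array([c["k1"],0,0,0,0.]))[0].reshape(-1,2)
E
python3 - <<'E'
from h import *
for n in("top","side"):
    d=np.load(f"pics/{n}0.npy");P=cloud(n,d)
    np.save(f"pics/{n}P.npy",P)
    boxes={"top":dict(bush=(205,240,205,237),cradM=(262,307,138,180),cradL=(145,202,108,160),cradS=(314,346,155,185),block=(145,195,175,236)),
     "side":dict(bush=(255,288,225,272),cradM=(188,234,170,218),cradL=(108,186,250,334),block=(202,284,275,340))}[n]
    for k,(a,b,c,e) in boxes.items():
        Q=P[c:e,a:b].reshape(-1,3);Q=Q[np.isfinite(Q).all(1)&(d[c:e,a:b].ravel()>0)]
        print(n,k,"zmax",np.percentile(Q[:,2],[1,50,95,99.5]).round(1))
        for lo,hi in((8,1000),(40,1000),(60,80),(80,110),):
            S=Q[(Q[:,2]>lo)&(Q[:,2]<hi)]
            if len(S)>5: 
                bb=cv2.minAreaRect(S[:,:2].astype(np.float32)); print("  ",lo,hi,len(S),S.mean(0).round(1),[np.round(x,2) for x in bb])
for n,bx in(("top",(145,100,350,240)),("side",(100,140,300,345))):
    im=cv2.imread(f"pics/{n}0.png")[bx[1]:bx[3],bx[0]:bx[2]]
    s=min(800/im.shape[1],600/im.shape[0]);cv2.imwrite(f"pics/{n}0c.png",cv2.resize(im,None,fx=s,fy=s,interpolation=cv2.INTER_CUBIC))
E
```

```text
top bush zmax [-4.3  0.5 92.3 94.8]
   8 1000 324 [431.7 139.4  70.6] [array([433.77, 142.64]), array([52.  , 52.67]), np.float64(63.41)]
   40 1000 285 [432.3 140.5  75.8] [array([434.06, 143.11]), array([53.99, 50.29]), np.float64(19.29)]
   60 80 10 [423.4 132.6  71.2] [array([425.13, 132.13]), array([10.29, 36.18]), np.float64(53.55)]
   80 110 188 [434.2 142.7  91.3] [array([434.87, 142.04]), array([36.64, 39.4 ]), np.float64(89.21)]
top cradM zmax [-4.2  1.7 77.8 87.5]
   8 1000 790 [606.2 -27.2  34.3] [array([610.2 , -28.19]), array([90.02, 71.51]), np.float64(53.89)]
   40 1000 232 [609.  -29.2  70.2] [array([610.44, -28.07]), array([41.38, 57.7 ]), np.float64(55.72)]
   60 80 106 [612.5 -27.7  71.8] [array([609.29, -29.61]), array([36.96, 57.58]), np.float64(54.91)]
   80 110 77 [607.3 -31.7  83.9] [array([608.7 , -29.38]), array([36.68, 56.63]), np.float64(54.86)]
top cradL zmax [ -4.5  21.6 114.3 123.6]
   8 1000 1581 [674.5 283.   54.6] [array([684.32, 291.6 ]), array([129.62, 100.5 ]), np.float64(68.0)]
   40 1000 701 [680.7 287.1  92.7] [array([682.94, 290.12]), array([
[... 1938 characters left out ...]
ay([212.03, 135.68]), np.float64(89.68)]
   40 1000 1517 [680.2 298.4  85.9] [array([681.64, 294.63]), array([58.45, 80.75]), np.float64(68.62)]
   60 80 242 [678.1 300.9  70.7] [array([682.82, 293.32]), array([55.92, 52.03]), np.float64(67.08)]
   80 110 555 [684.2 295.6  96.4] [array([681.31, 292.39]), array([54.11, 74.92]), np.float64(67.58)]
side block zmax [-2.  20.4 67.3 68.6]
   8 1000 3617 [479.6 307.4  45.6] [array([479.82, 297.62]), array([150.28,  93.08]), np.float64(14.77)]
   40 1000 2155 [478.3 304.2  63.1] [array([479.79, 297.61]), array([100.51,  93.08]), np.float64(14.77)]
   60 80 1773 [479.1 300.6  65.9] [array([479.79, 297.61]), array([100.51,  93.08]), np.float64(14.77)]
```

```bash
sleep 1; ls pics
```

```text
side0.npy
side0.png
side0c.png
side0im.npy
sideP.npy
top0.npy
top0.png
top0c.png
top0im.npy
topP.npy
```

View pics/top0c.png

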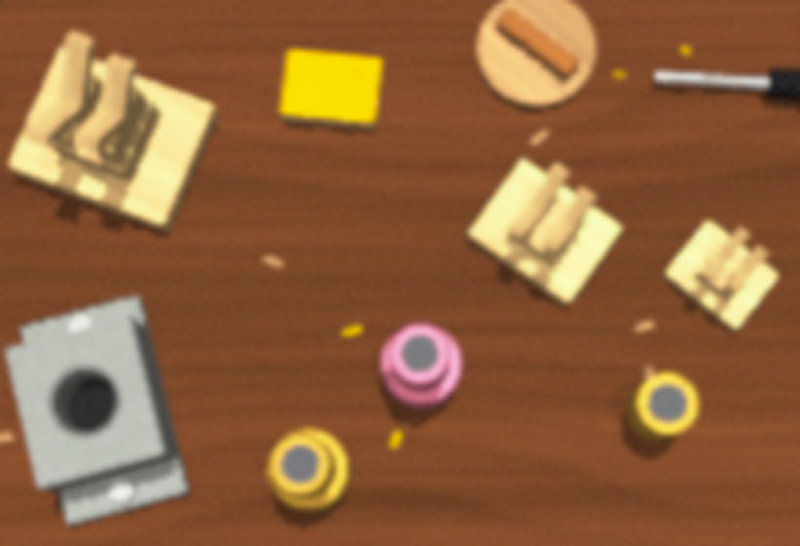

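View pics/side0c.png

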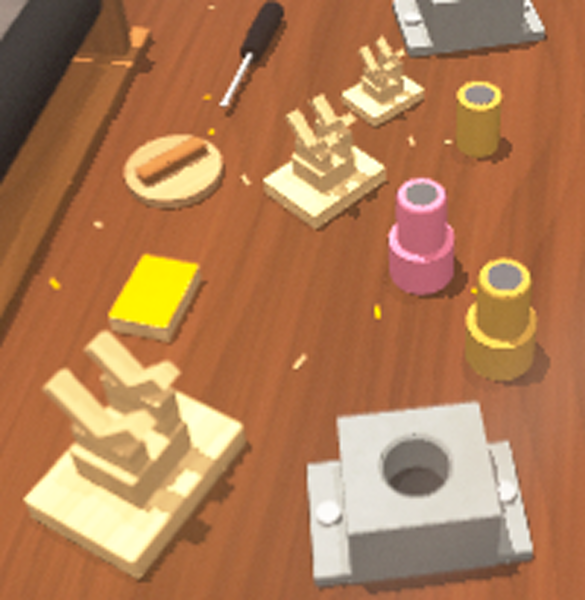

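```bash
python3 - <<'E'
from h import *
# fine: cradle
for n,(a,b,c,e) in dict(top=(262,307,138,180),side=(188,234,170,218)).items():
    P=np.load(f"pics/{n}P.npy");Q=P[c:e,a:b].reshape(-1,3);S=Q[(Q[:,2]>22)&(Q[:,2]<110)]
    S=S[np.hypot(S[:,0]-609,S[:,1]+29)<60]
    base=Q[(Q[:,2]>6)&(Q[:,2]<30)&(np.hypot(Q[:,0]-609,Q[:,1]+29)<62)]
    print("base",cv2.minAreaRect(base[:,:2].astype(np.float32)),np.median(base[:,2]))
    ang=np.radians(-35.5)  # candidate axis dir
    for nm,dr in(("ax",np.array([np.cos(np.radians(55)),np.sin(np.radians(55))])),):
        pe=np.array([-dr[1],dr[0]])
        u=(S[:,:2]-[609,-29])@dr; v=(S[:,:2]-[609,-29])@pe
        for lo in range(-32,32,4):
            m=(u>=lo)&(u<lo+4)
            if m.sum()>3: print(n,lo,m.sum(),"v",v[m].min().round(1),v[m].max().round(1),"z",np.percentile(S[m,2],[5,50,98]).round(0))
E
```

```text
base ((610.1755981445312, -28.18719482421875), (90.03263092041016, 71.5065689086914), 53.94137191772461) 17.71193684350119
top -20 42 v -22.4 22.2 z [28. 66. 88.]
top -16 31 v -23.5 23.7 z [42. 80. 89.]
top -12 31 v -24.2 22.4 z [39. 81. 90.]
top -8 15 v -22.3 20.9 z [29. 77. 88.]
top -4 21 v -19.0 19.7 z [36. 40. 44.]
top 0 19 v -20.2 19.5 z [36. 40. 43.]
top 4 39 v -29.2 27.0 z [37. 53. 82.]
top 8 35 v -29.4 28.3 z [45. 74. 85.]
top 12 34 v -28.3 27.8 z [50. 75. 85.]
top 16 20 v -27.0 28.2 z [33. 74. 84.]
top 20 5 v -17.6 1.3 z [39. 41. 41.]
base ((609.2412719726562, -26.98202133178711), (91.29788208007812, 73.01765441894531), 54.15339279174805) 18.096359579759483
side -20 29 v -17.9 22.8 z [27. 72. 89.]
side -16 37 v -18.2 21.3 z [32. 68. 89.]
side -12 67 v -21.8 24.5 z [35. 67. 88.]
side -8 66 v -19.4 22.5 z [32. 59. 88.]
side -4 10 v 8.5 20.8 z [28. 39. 42.]
side 0 7 v -16.5 22.2 z [24. 31. 66.]
side 4 27 v -22.1 27.2 z [25. 59. 83.]
side 8 40 v -27.6 28.5 z [27. 66. 85.]
side 12 47 v -22.1 30.6 z [34. 64. 83.]
side 16 103 v -27.4 27.8 z [32. 54. 82.]
side 20 57 v -18.2 20.6 z [23. 32. 43.]
```

Both views agree on the cradle and block to about 2 mm. The middle cradle's base is 90x71 mm, as expected, and its wider saddle is towards +54°. Next I'll refine the bushing and bore centres and locate the neighbours.

```bash
cat >> h.py <<'E'
def blob(n,im,guess,z,lo,hi,win):
    hsv=cv2.cvtColor(im,cv2.COLOR_RGB2HSV);m=cv2.inRange(hsv,np.array(lo),np.array(hi))
    g=proj(n,[guess])[0]
    k,lab,st,ce=cv2.connectedComponentsWithStats(m)
    best=min((i for i in range(1,k) if st[i,4]>20),key=lambda i:np.hypot(*(ce[i]-g)))
    c=cv2.findContours((lab==best).astype(np.uint8),cv2.RETR_EXTERNAL,cv2.CHAIN_APPROX_NONE)[0][0].reshape(-1,2)
    P=plane(n,c,z)[:,:2].astype(np.float32);(x,y),rad=cv2.minEnclosingCircle(P)
    return ce[best].round(1),st[best,4],(round(x,1),round(y,1)),round(2*rad,1),cv2.minAreaRect(P),plane(n,[ce[best]],z)[0].round(1)
E
python3 - <<'E'
from h import *
for n in("top","side"):
    im=np.load(f"pics/{n}0im.npy");hsv=cv2.cvtColor(im,cv2.COLOR_RGB2HSV)
    g=proj(n,[[433,145,92],[480,296,66]]).round().astype(int)
    print(n,[hsv[v,u] for u,v in g])
    print("bush",blob(n,im,[433,145,92],92,(0,0,60),(180,70,190),0))
    print("bushyellow",blob(n,im,[433,145,46],92,(18,140,60),(32,255,255),0)[:4])
    print("bore",blob(n,im,[480,296,66],66,(0,0,0),(180,255,100),0))
    P=np.load(f"pics/{n}P.npy")
    top=dict(pink=(252,194),sleeve=(316,204),fitted=(391,189),jar=(339,253),can=(210,257),off=(230,122),bar=(283,111))
    if n=="top":
        for k,(u,v) in top.items(): print(k,np.median(P[v-2:v+3,u-2:u+3].reshape(-1,3),0).round(0))
E
```

```text
top [array([120,  10, 127], dtype=uint8), array([15, 10, 49], dtype=uint8)]
bush (array([221.4, 218.5]), np.int32(59), (434.7, 143.1), 22.5, ((434.6585388183594, 143.06646728515625), (18.369651794433594, 18.218584060668945), 89.54875946044922), array([434.8, 143.2,  92. ]))
bushyellow (array([224.6, 220.5]), np.int32(269), (430.6, 137.1), 56.2)
bore (array([166.5, 202.4]), np.int32(191), (480.9, 295.0), 42.4, ((481.9783020019531, 294.84063720703125), (41.085113525390625, 39.77069854736328), 45.408565521240234), array([480.9, 294.7,  66. ]))
pink [498.  63.  92.]
sleeve [ 474. -110.   60.]
fitted [ 506. -299.  109.]
jar [ 342. -166.   65.]
can [336. 173.  85.]
off [721. 127.  18.]
bar [750. -28.  25.]
side [array([ 11,  24, 151], dtype=uint8), array([ 17,  34, 120], dtype=uint8)]
bush (array([271.9, 234.2]), np.int32(77), (433.7, 143.4), 24.6, ((433.43572998046875, 143.00497436523438), (22.096324920654297, 23.659202575683594), 5.012850284576416), array([433.6, 143.6,  92. ]))
bushyellow (array([269.6, 248.7]), np.int32(549), (437.7, 179.8), 109.4)
bore (array([238.3, 303.1]), np.int32(58), (484.2, 305.5), 25.0, ((485.0498352050781, 305.97222900390625), (21.572006225585938, 16.360824584960938), 65.46768951416016), array([485.1, 308. ,  66. ]))
```

```bash
cat >> h.py <<'E'
def cur():
    o=r.get_obs(); 
    with open("log.txt","a") as f: f.write(repr(list(o["joint_positions"])+list(o["eef_pos"])+list(o["tcp_rot"]))+"\n")
    print("t %.2f p %s gap %.1f F %s T %s q %s"%(o["time"],o["eef_pos"].round(1),o["finger_gap"],o["force"].round(1),o["torque"].round(2),o["joint_positions"].round(2)))
    return o["eef_pos"],Ro.from_rotvec(o["tcp_rot"])
def rot(z,y):
    z=np.array(z,float);z/=np.linalg.norm(z);y=np.array(y,float);y-=z*(y@z);y/=np.linalg.norm(y)
    return Ro.from_matrix(np.c_[np.cross(y,z),y,z])
def go(pt,Rt,N=8,start=None):
    p,R=start or cur(); w=(R.inv()*Rt).as_rotvec()/N
    M=sum(Ro.from_rotvec(w*k).as_matrix() for k in range(N))
    s=np.linalg.solve(M,R.inv().apply(np.array(pt)-p))
    s=s.round(1);w=w.round(4);print("N",N,"row",s.tolist(),w.tolist())
    P,Q=p.copy(),R
    for k in range(N): P=P+Q.apply(s);Q=Q*Ro.from_rotvec(w)
    print("ends",P.round(1),"ang err",round(np.degrees((Q.inv()*Rt).magnitude()),2)); return P,Q
d=np.array([np.cos(np.radians(54)),np.sin(np.radians(54)),0]);Z=np.array([0,0,1.]);J=np.array([.809,-.588,0])
J=np.array([d[1],-d[0],0])
BU=np.array([434.2,143.3,0]);BORE=np.array([480.6,295.8,66]);CR=np.array([609.7,-27.8,100])
E
python3 - <<'E'
from h import *
down=lambda az:rot([0,0,-1],[np.cos(az),np.sin(az),0])
s=go([430,-230,240],down(-1.0))
a=np.radians(30);Rg=rot(-np.cos(a)*Z-np.sin(a)*d,J)
g=BU+[0,0,83]; 
print("grasp TCP",g+19*Rg.as_matrix()[:,2])
pre=g+(19-75)*Rg.as_matrix()[:,2];print(pre)
go(pre,Rg,start=s)
E
```

```text
t 0.10 p [ 159.9 -603.7  221.6] gap 86.7 F [0.4 0.9 0. ] T [-0.01 -0.04 -0.02] q [-1.44  0.22  1.53 -0.    1.39 -0.13]
N 8 row [49.3, -30.2, -2.3] [-0.0002, -0.0001, -0.039]
ends [ 429.7 -230.3  240.2] ang err 0.02
grasp TCP [428.6160401  135.61433855  66.54551733]
[450.65798706 165.95247584 131.49742261]
N 8 row [37.7, -35.7, 4.7] [-0.0122, -0.0647, -0.0454]
ends [450.3 165.7 131.6] ang err 0.02
```

servo_tool(rows=[49.3,-30.2,-2.3,0,0,-0.039,1,49.3,-30.2,-2.3,0,0,-0.039,1,49.3,-30.2,-2.3,0,0,-0.039,1,49.3,-30.2,-2.3,0,0,-0.039,1,49.3,-30.2,-2.3,0,0,-0.039,1,49.3,-30.2,-2.3,0,0,-0.039,1,49.3,-30.2,-2.3,0,0,-0.039,1,49.3,-30.2,-2.3,0,0,-0.039,1], squeeze=50)

```text
time: 1.1
eef_pos: [433.2, -220.0, 237.3]
tcp_rot: [-3.007, -0.885, -0.0]
force: [0.7, -0.3, 0.3]
finger_gap: 87.1
```

```bash
cat > g.py <<'E'
from h import *
a=np.radians(30);Rg=rot(-np.cos(a)*Z-np.sin(a)*d,J);g=BU+[0,0,83]
E
python3 - <<'E'
from g import *
go([440,-30,200],Rg)
go(g+(19-75)*Rg.as_matrix()[:,2],Rg)
E
```

```text
t 1.10 p [ 433.2 -220.   237.3] gap 87.1 F [ 0.7 -0.3  0.3] T [-0.   -0.07  0.03] q [-0.64 -0.12  1.86  0.    1.42  0.36]
N 8 row [17.4, -17.3, 0.6] [-0.0129, -0.0651, -0.045]
ends [440.  -30.1 199.9] ang err 0.02
t 1.10 p [ 433.2 -220.   237.3] gap 87.1 F [ 0.7 -0.3  0.3] T [-0.   -0.07  0.03] q [-0.64 -0.12  1.86  0.    1.42  0.36]
N 8 row [36.5, -35.0, 4.8] [-0.0129, -0.0651, -0.045]
ends [450.2 166.  131.7] ang err 0.02
```

servo_tool(rows=[36.5,-35,4.8,-0.0129,-0.0651,-0.045,1,36.5,-35,4.8,-0.0129,-0.0651,-0.045,1,36.5,-35,4.8,-0.0129,-0.0651,-0.045,1,36.5,-35,4.8,-0.0129,-0.0651,-0.045,1,36.5,-35,4.8,-0.0129,-0.0651,-0.045,1,36.5,-35,4.8,-0.0129,-0.0651,-0.045,1,36.5,-35,4.8,-0.0129,-0.0651,-0.045,1,36.5,-35,4.8,-0.0129,-0.0651,-0.045,1])

```text
time: 2.1
eef_pos: [450.2, 177.7, 128.2]
tcp_rot: [2.497, 1.288, -0.68]
force: [1.1, -0.1, -0.1]
finger_gap: 87.1
```

```bash
cat > kin.py <<'E'
from h import *
from scipy.optimize import least_squares
def fk(q,k):
    d1,a1,L2,e,L3,lat,L6=k
    Y=lambda t:Ro.from_euler('y',t);Zr=lambda t:Ro.from_euler('z',t)
    R=Zr(q[0]);p=np.array([0,0,d1])+R.apply([a1,lat,0])
    R=R*Y(q[1]);p=p+R.apply([0,0,L2])
    R=R*Y(q[2]);p=p+R.apply([e,0,L3])
    R=R*Zr(q[3])*Y(q[4]);p=p+R.apply([0,0,L6])
    return p,R*Zr(q[5])
def fit():
    D=np.array([eval(l) for l in open("log.txt")])
    D=D[[0]+[i for i in range(1,len(D)) if np.abs(D[i,:6]-D[i-1,:6]).max()>.02]]
    f=lambda k:np.concatenate([fk(x[:6],k)[0]-x[6:9] for x in D])
    s=least_squares(f,[300,0,400,0,400,78,200]);
    return D,s
E
python3 - <<'E'
from g import *
go(g+19*Rg.as_matrix()[:,2],Rg)
from kin import *
D,s=fit();print(len(D),s.x.round(1),np.abs(s.fun).max())
for x in D:
    R=fk(x[:6],s.x)[1]; print((R.inv()*Ro.from_rotvec(x[9:])).as_rotvec().round(3))
E
```

```text
t 2.10 p [450.2 177.7 128.2] gap 87.1 F [ 1.1 -0.1 -0.1] T [ 0.21 -0.21  0.03] q [ 0.41  0.38  1.61 -0.28  1.62  1.08]
N 8 row [-1.1, 0.8, 9.6] [0.0017, 0.0015, 0.0008]
ends [428.6 136.   66.4] ang err 0.02
3 [311.1  -0.  411.6  52.4 547.7  78.6 342.7] 3.115019353572279e-10
[0.    0.    1.571]
[0.    0.    1.571]
[-0.     0.     1.571]
```

```bash
cat >> kin.py <<'E'
LO=np.array([-2.98,-.91,.09,-1.24,.2,-2.68]);HI=np.array([2.98,2.08,2.57,4.39,2.65,2.68])
def ik(p,R,k,q0=None,n=30,seed=0):
    off=Ro.from_euler('z',np.pi/2);rg=np.random.default_rng(seed);best=[]
    def f(q):
        P,Q=fk(q,k);Q=Q*off;return np.r_[(P-p)/100,(Q.inv()*R).as_rotvec()]
    for i in range(n):
        x0=q0 if (q0 is not None and i==0) else rg.uniform(LO,HI)
        s=least_squares(f,np.clip(x0,LO+.01,HI-.01),bounds=(LO,HI))
        if np.abs(s.fun).max()<1e-3 and not any(np.abs(s.x-b).max()<.05 for b in best): best.append(s.x)
    return best
E
python3 - <<'E'
from kin import *
D,s=fit();k=s.x;q=D[-1,:6]
print(np.linalg.svd(s.jac)[1])
for al in(20,30,40,45):
    a=np.radians(al)
    for sg in(1,-1):
        R=rot(np.cos(a)*d-np.sin(a)*Z,sg*J);p=CR-41*d+19*R.as_matrix()[:,2]
        print("lay",al,sg,p.round(),[b.round(2).tolist() for b in ik(p,R,k)])
for be in(30,45,60):
    a=np.radians(be)
    for sg in(1,-1):
        R=rot(-np.cos(a)*d-np.sin(a)*Z,sg*J);p=CR+32*d+19*R.as_matrix()[:,2]
        print("re",be,sg,p.round(),[b.round(2).tolist() for b in ik(p,R,k)])
E
```

```text
[3.43913124 2.44526377 1.73680373 0.3110085  0.23326284 0.14200503
 0.07258737]
lay 20 1 [596. -47.  94.] [[-0.8, 0.51, 1.95, 1.22, 1.4, -0.89]]
lay 20 -1 [596. -47.  94.] [[-0.8, 0.51, 1.95, 1.22, 1.4, 2.25]]
lay 30 1 [595. -48.  90.] [[-0.75, 0.4, 1.97, 1.11, 1.28, -0.76]]
lay 30 -1 [595. -48.  90.] [[-0.75, 0.4, 1.97, 1.11, 1.28, 2.38]]
lay 40 1 [594. -49.  88.] [[-0.69, 0.3, 1.97, 0.97, 1.18, -0.61]]
lay 40 -1 [594. -49.  88.] [[-0.69, 0.3, 1.97, 0.97, 1.18, 2.53]]
lay 45 1 [593. -50.  87.] [[-0.65, 0.27, 1.97, 0.89, 1.13, -0.52]]
lay 45 -1 [593. -50.  87.] [[-0.65, 0.27, 1.97, 0.89, 1.13, 2.62]]
re 30 1 [619. -15.  90.] [[0.18, 0.99, 1.01, -0.7, 1.94, 0.83]]
re 30 -1 [619. -15.  90.] [[0.18, 0.99, 1.01, -0.7, 1.94, -2.31]]
re 45 1 [621. -13.  87.] [[0.14, 0.81, 1.17, -0.54, 1.74, 0.83]]
re 45 -1 [621. -13.  87.] [[0.14, 0.81, 1.17, -0.54, 1.74, -2.31]]
re 60 1 [623. -10.  84.] [[0.07, 0.64, 1.33, -0.39, 1.53, 0.79]]
re 60 -1 [623. -10.  84.] [[0.07, 0.64, 1.33, -0.39, 1.53, -2.36]]
```

servo_tool(rows=[-1.1,0.8,10,0.0017,0.0015,0.0008,1,-1.1,0.8,10,0.0017,0.0015,0.0008,1,-1.1,0.8,10,0.0017,0.0015,0.0008,1,-1.1,0.8,10,0.0017,0.0015,0.0008,1,-1.1,0.8,10,0.0017,0.0015,0.0008,1,-1.1,0.8,10,0.0017,0.0015,0.0008,1,-1.1,0.8,8.8,0.0017,0.0015,0.0008,1,0,0,0,0,0,0,1])

```text
time: 3.1
eef_pos: [428.3, 136.9, 68.1]
tcp_rot: [2.517, 1.283, -0.68]
force: [0.0, 0.2, 0.9]
finger_gap: 86.8
```

```bash
python3 - <<'E'
from g import *
go(g+19*Rg.as_matrix()[:,2],Rg,N=2)
E
```

```text
t 3.10 p [428.3 136.9  68.1] gap 86.8 F [0.  0.2 0.9] T [ 0.28 -0.2   0.04] q [ 0.35  0.38  1.74 -0.29  1.48  1.07]
N 2 row [0.0, 0.5, 0.9] [-0.0007, 0.0016, 0.0003]
ends [428.5 135.5  66.5] ang err 0.0
```

servo_tool(rows=[0,0.5,0.9,0,0.0016,0,1,0,0.5,0.9,0,0.0016,0,1,0,0,0,0,0,0,0,0,0,0,0,0,0,0,0,0,0,0,0,0,0,0,0,0,0,0,0,0,0,0,0,0,0,0,0,0,0,0,0,0,0,0], squeeze=60)

```text
time: 4.1
eef_pos: [429.5, 136.5, 67.1]
tcp_rot: [2.519, 1.285, -0.673]
force: [-0.4, 0.8, 0.4]
finger_gap: 40.8
```

```bash
python3 - <<'E'
from g import *
p,R=cur()
# shift of the bushing wrt nominal: jaw-centred
print("jaw offset",(p-(g+19*Rg.as_matrix()[:,2]))@J)
go(p+[0,0,120],R)
E
```

```text
t 4.10 p [429.5 136.5  67.1] gap 40.8 F [-0.4  0.8  0.4] T [ 0.25 -0.25 -0.02] q [ 0.35  0.38  1.74 -0.29  1.47  1.07]
jaw offset 0.20066252371021207
t 4.10 p [429.5 136.5  67.1] gap 40.8 F [-0.4  0.8  0.4] T [ 0.25 -0.25 -0.02] q [ 0.35  0.38  1.74 -0.29  1.47  1.07]
N 8 row [-7.5, -0.0, -13.0] [0.0, 0.0, 0.0]
ends [429.4 136.3 187.2] ang err 0.0
```

servo_tool(rows=[-7.5,0,-13,0,0,0,0,-7.5,0,-13,0,0,0,0,-7.5,0,-13,0,0,0,0,-7.5,0,-13,0,0,0,0,-7.5,0,-13,0,0,0,0,-7.5,0,-13,0,0,0,0,-7.5,0,-13,0,0,0,0,-7.5,0,-13,0,0,0,0])

```text
time: 5.1
eef_pos: [428.5, 136.2, 194.2]
tcp_rot: [2.52, 1.286, -0.675]
force: [-0.0, 0.2, -3.7]
finger_gap: 40.8
```

```bash
cat > t.py <<'E'
from g import *
# bushing in tool frame: shoulder is 41 below grasp along -Z at start; grasp = tcp-19z
RL=rot(np.cos(a)*d-np.sin(a)*Z,J);zL=RL.as_matrix()[:,2]
lay=CR-41*d+19*zL
E
python3 - <<'E'
from t import *
im,dd=viewer.read_camera("side");cv2.imwrite("pics/side1.png",im[:,:,::-1])
s=go([500,20,260],rot(-Z,J),N=6)
s=go(lay-30*d+[0,0,90],RL,N=8)
E
```

```text
t 5.15 p [429.5 136.4 196.4] gap 41.0 F [ 1.3  0.7 -2.6] T [ 0.48 -0.48  0.01] q [ 0.35  0.21  1.67 -0.29  1.69  1.  ]
N 6 row [-11.7, 20.9, -7.6] [-0.0, 0.0866, 0.0001]
ends [500.   20.1 260.2] ang err 0.01
t 5.15 p [429.5 136.4 196.4] gap 41.0 F [ 1.3  0.7 -2.6] T [ 0.48 -0.48  0.01] q [ 0.35  0.21  1.67 -0.29  1.69  1.  ]
N 8 row [-11.5, 30.3, 0.3] [-0.0001, 0.1959, 0.0001]
ends [577.8 -71.9 180.6] ang err 0.02
```

View pics/side1.png

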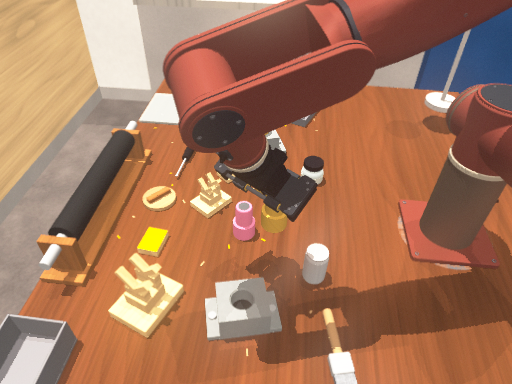

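The side view shows the bushing held and hanging under the gripper at (272,218), with the bystanders undisturbed. Now I'll turn it in two stages on the way to the cradle.

```bash
python3 - <<'E'
from t import *
b=np.radians(15);s=go([500,20,265],rot(-np.cos(b)*Z+np.sin(b)*d,J),N=8)
E
```

```text
t 5.15 p [429.5 136.4 196.4] gap 41.0 F [ 1.3  0.7 -2.6] T [ 0.48 -0.48  0.01] q [ 0.35  0.21  1.67 -0.29  1.69  1.  ]
N 8 row [-8.2, 15.7, -7.5] [-0.0, 0.0977, 0.0001]
ends [500.2  20.1 265.3] ang err 0.01
```

servo_tool(rows=[-8.2,15.7,-7.5,0,0.0977,0,0,-8.2,15.7,-7.5,0,0.0977,0,0,-8.2,15.7,-7.5,0,0.0977,0,0,-8.2,15.7,-7.5,0,0.0977,0,0,-8.2,15.7,-7.5,0,0.0977,0,0,-8.2,15.7,-7.5,0,0.0977,0,0,-8.2,15.7,-7.5,0,0.0977,0,0,-8.2,15.7,-7.5,0,0.0977,0,0])

```text
time: 6.15
eef_pos: [498.4, 17.5, 266.4]
tcp_rot: [-2.66, -1.369, -0.366]
force: [0.0, 0.5, -5.6]
finger_gap: 40.7
```

```bash
python3 - <<'E'
from t import *
s=go(lay+[0,0,80],RL,N=7)
E
```

```text
t 6.15 p [498.4  17.5 266.4] gap 40.7 F [ 0.   0.5 -5.6] T [-0.48  0.26  0.09] q [-0.31 -0.24  1.92  0.27  1.38  0.27]
N 7 row [-7.5, 16.7, 11.8] [-0.0011, 0.1103, 0.0008]
ends [595.5 -47.6 170.8] ang err 0.02
```

servo_tool(rows=[-7.5,16.7,11.8,-0.0011,0.1103,0.0008,0,-7.5,16.7,11.8,-0.0011,0.1103,0.0008,0,-7.5,16.7,11.8,-0.0011,0.1103,0.0008,0,-7.5,16.7,11.8,-0.0011,0.1103,0.0008,0,-7.5,16.7,11.8,-0.0011,0.1103,0.0008,0,-7.5,16.7,11.8,-0.0011,0.1103,0.0008,0,-7.5,16.7,11.8,-0.0011,0.1103,0.0008,0,0,0,0,0,0,0,0])

```text
time: 7.15
eef_pos: [592.8, -54.2, 166.0]
tcp_rot: [-2.116, -1.084, -1.235]
force: [-1.3, 0.3, -6.2]
finger_gap: 40.7
```

```bash
python3 - <<'E'
from t import *
for n in("side","top"):
    im,dd=viewer.read_camera(n);cv2.imwrite(f"pics/{n}2.png",im[:,:,::-1]);np.save(f"pics/{n}2im.npy",im);np.save(f"pics/{n}2.npy",dd)
im=cv2.imread("pics/side2.png")[100:260,140:320];cv2.imwrite("pics/side2c.png",cv2.resize(im,None,fx=3.6,fy=3.6,interpolation=cv2.INTER_CUBIC))
go(lay+[0,0,80],RL,N=2)
E
```

```text
t 7.25 p [594.1 -54.1 169.9] gap 40.9 F [ 0.6  0.6 -3.7] T [-1.15  0.72  0.07] q [-0.77  0.25  1.97  1.07  1.37 -0.64]
N 2 row [1.7, -1.4, 2.4] [-0.0002, -0.0041, 0.0046]
ends [595.2 -47.7 170.5] ang err 0.0
```

View pics/side2c.png

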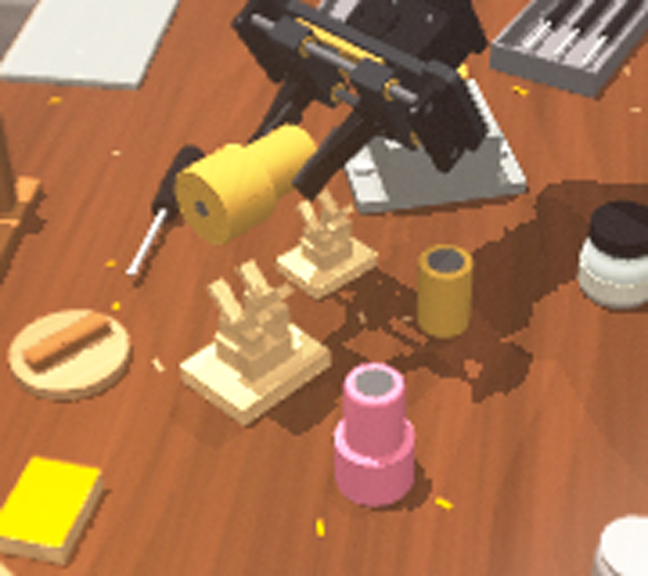

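View pics/top2.png

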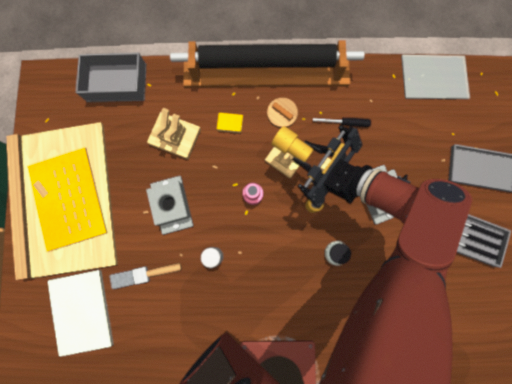

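The bushing is held level, with its head at (295,140) in the top view and pointing along the cradle axis. I'll check its level and offset by depth before lowering.

```bash
cat > br.py <<'E'
from t import *
def ridge(n,im,dd,c,hz=(70,260)):
    P=cloud(n,dd);hsv=cv2.cvtColor(im,cv2.COLOR_RGB2HSV)
    m=cv2.inRange(hsv,np.array((14,110,60)),np.array((32,255,255)))>0
    Q=P[m&(dd>0)];Q=Q[(np.hypot(*(Q[:,:2]-c[:2]).T)<75)&(Q[:,2]>hz[0])&(Q[:,2]<hz[1])]
    u=(Q-c)@d;v=(Q-c)@(-J)
    for lo in range(-54,60,8):
        k=(u>=lo)&(u<lo+8)
        if k.sum()>4: print(n,lo,k.sum(),"v",np.percentile(v[k],[3,97]).round(1),"zmax",np.percentile(Q[k,2],96).round(1))
    print("u range",np.percentile(u,[1,99]).round(1))
E
python3 - <<'E'
from br import *
for n in("top","side"):
    ridge(n,np.load(f"pics/{n}2im.npy"),np.load(f"pics/{n}2.npy"),CR)
E
```

```text
top -54 60 v [-22.7  18.4] zmax 199.1
top -46 58 v [-22.   17.8] zmax 198.3
top -38 64 v [-25.1  18.4] zmax 199.3
top -30 63 v [-19.5  24.7] zmax 199.4
top -22 81 v [-17.1  20.7] zmax 198.5
top -14 81 v [-17.1  21.1] zmax 198.3
top -6 86 v [-25.2  25.6] zmax 205.8
top 2 89 v [-23.6  26.2] zmax 206.0
top 10 93 v [-24.   26.6] zmax 205.5
top 18 79 v [-23.1  26.2] zmax 205.0
top 26 78 v [-22.8  25.9] zmax 205.5
top 34 17 v [-21.5  23.4] zmax 205.3
u range [-55.7  34.9]
side -54 32 v [-8.5 29.2] zmax 196.7
side -46 35 v [-8.2 27.8] zmax 197.2
side -38 43 v [-21.6  20.8] zmax 197.0
side -30 46 v [-8.4 21. ] zmax 196.4
side -22 57 v [-11.2  22.2] zmax 197.1
side -14 64 v [-17.9  26.1] zmax 196.5
side -6 67 v [-10.5  28.8] zmax 204.0
side 2 79 v [-18.1  28.4] zmax 203.6
side 10 94 v [-21.1  28. ] zmax 203.5
side 18 69 v [-9.8 27.8] zmax 204.2
side 26 102 v [-24.3  28.3] zmax 203.5
side 34 173 v [-22.3  24. ] zmax 200.0
u range [-55.   36.3]
```

```bash
python3 - <<'E'
from t import *
go(lay+[0,0,25]+1.5*J,RL,N=6)
E
```

```text
t 7.25 p [594.1 -54.1 169.9] gap 40.9 F [ 0.6  0.6 -3.7] T [-1.15  0.72  0.07] q [-0.77  0.25  1.97  1.07  1.37 -0.64]
N 6 row [-7.4, -0.3, 5.4] [-0.0001, -0.0014, 0.0015]
ends [596.4 -48.2 115.3] ang err 0.02
```

servo_tool(rows=[-7.4,-0.3,5.4,0,-0.0014,0.0015,0,-7.4,-0.3,5.4,0,-0.0014,0.0015,0,-7.4,-0.3,5.4,0,-0.0014,0.0015,0,-7.4,-0.3,5.4,0,-0.0014,0.0015,0,-7.4,-0.3,5.4,0,-0.0014,0.0015,0,-7.4,-0.3,5.4,0,-0.0014,0.0015,0,0,0,0,0,0,0,0,0,0,0,0,0,0,0])

```text
time: 8.25
eef_pos: [597.6, -47.4, 115.8]
tcp_rot: [-2.128, -1.097, -1.227]
force: [0.1, -0.2, -4.9]
finger_gap: 41.0
```

```bash
python3 - <<'E'
from br import *
for n in("side","top"):
    im,dd=viewer.read_camera(n);cv2.imwrite(f"pics/{n}3.png",im[:,:,::-1])
    ridge(n,im,dd,CR)
im=cv2.imread("pics/side3.png")[120:240,160:270];cv2.imwrite("pics/side3c.png",cv2.resize(im,None,fx=5,fy=5,interpolation=cv2.INTER_CUBIC))
go(lay,RL,N=4)
E
```

```text
side -54 9 v [-21.1  30.2] zmax 145.0
side -46 33 v [-7.4 29.3] zmax 147.2
side -38 41 v [-19.4  29.9] zmax 147.3
side -30 47 v [-26.2  27.2] zmax 146.6
side -22 58 v [-6.6 22.9] zmax 146.4
side -14 77 v [-8.1 21.8] zmax 145.9
side -6 19 v [-0.7 21.6] zmax 146.6
side 2 70 v [-8.7 28. ] zmax 152.9
side 10 80 v [-10.4  28.2] zmax 152.9
side 18 62 v [-10.8  28.6] zmax 154.0
side 26 69 v [-11.5  28.9] zmax 153.5
side 34 81 v [-15.   28.8] zmax 152.3
side 42 173 v [-22.5  25. ] zmax 149.0
u range [-53.8  44.6]
top -54 21 v [-22.5  22. ] zmax 144.6
top -46 59 v [-21.7  29. ] zmax 147.0
top -38 57 v [-21.9  28.8] zmax 146.0
top -30 59 v [-22.9  27.6] zmax 146.2
top -22 59 v [-21.4  23.8] zmax 146.8
top -14 61 v [-17.3  20.6] zmax 146.6
top -6 52 v [-16.4  19.8] zmax 146.1
top 2 85 v [-23.   26.8] zmax 153.0
top 10 79 v [-21.6  26.9] zmax 152.7
top 18 70 v [-23.7  26.5] zmax 152.6
top 26 67 v [-24.  27.] zmax 153.2
top 34 68 v [-23.6  26.4] zmax 153.6
top 42 19 v [-23.9  22.9] zmax 153.0
u range [-48.1  43.3]
t 8.35 p [597.5 -47.5 116. ] gap 40.9 F [ 0.5  0.4 -5.4] T [-1.15  0.73  0.02] q [-0.75  0.34  1.97  1.1   1.3  -0.72]
N 4 row [-5.7, -0.5, 2.9] [0.0002, 0.0014, 0.0025]
ends [595.2 -47.5  90.4] ang err 0.01
```

View pics/side3c.png

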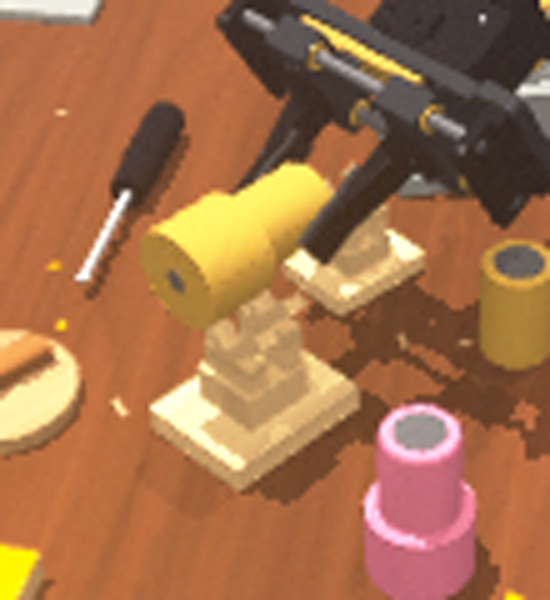

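```bash
python3 - <<'E'
from t import *
go(lay+3*J+[0,0,1.],RL,N=5)
E
```

```text
t 8.35 p [597.5 -47.5 116. ] gap 40.9 F [ 0.5  0.4 -5.4] T [-1.15  0.73  0.02] q [-0.75  0.34  1.97  1.1   1.3  -0.72]
N 5 row [-4.4, 0.2, 2.2] [0.0001, 0.0011, 0.002]
ends [597.5 -49.4  91.4] ang err 0.01
```

servo_tool(rows=[-4.4,0.2,2.2,0,0.001,0.002,0,-4.4,0.2,2.2,0,0.001,0.002,0,-4.4,0.2,2.2,0,0.001,0.002,0,-4.4,0.2,2.2,0,0.001,0.002,0,-4.4,0.2,2.2,0,0.001,0.002,0,0,0,0,0,0,0,0,0,0,0,0,0,0,0,0,0,0,0,0,0,0])

```text
time: 9.35
eef_pos: [597.8, -49.1, 92.1]
tcp_rot: [-2.122, -1.083, -1.232]
force: [-1.8, -0.2, -2.5]
finger_gap: 40.9
```

```bash
python3 - <<'E'
from br import *
go(lay+3*J,RL,N=1)
E
```

```text
t 9.35 p [597.8 -49.1  92.1] gap 40.9 F [-1.8 -0.2 -2.5] T [-0.76  0.61  0.22] q [-0.75  0.4   1.96  1.11  1.29 -0.76]
N 1 row [-1.5, 0.1, 0.4] [-0.0006, -0.0042, 0.0012]
ends [597.7 -49.4  90.6] ang err 0.0
```

servo_tool(rows=[-1,0,0.5,0,0,0,0,0,0,0,0,0,0,0,-0.5,0,0.2,0,0,0,0,0,0,0,0,0,0,0,0,0,0,0,0,0,0.1,0,0,0,0,0,0,0.3,0,0,0,0,0,0,0.6,0,0,0,0,0,0,1])

```text
time: 10.35
eef_pos: [598.8, -49.6, 92.1]
tcp_rot: [-2.121, -1.083, -1.236]
force: [-0.3, -0.3, -0.2]
finger_gap: 53.3
```

```bash
python3 - <<'E'
from br import *
p,R=cur()
for n in("side","top"):
    im,dd=viewer.read_camera(n);cv2.imwrite(f"pics/{n}4.png",im[:,:,::-1])
    ridge(n,im,dd,CR)
im=cv2.imread("pics/side4.png")[120:240,160:270];cv2.imwrite("pics/side4c.png",cv2.resize(im,None,fx=5,fy=5,interpolation=cv2.INTER_CUBIC))
E
```

```text
t 10.35 p [598.8 -49.6  92.1] gap 53.3 F [-0.3 -0.3 -0.2] T [-0.47  0.24  0.02] q [-0.75  0.4   1.96  1.11  1.29 -0.77]
side -54 18 v [-30.9  35.7] zmax 121.6
side -46 42 v [-16.6  34.8] zmax 123.6
side -38 52 v [-28.8  33.1] zmax 123.5
side -30 52 v [-22.3  31.6] zmax 123.0
side -22 48 v [-22.3  21.3] zmax 122.2
side -14 59 v [-9.1 23. ] zmax 122.2
side -6 16 v [-2.3 24.3] zmax 122.2
side 2 71 v [-12.1  28.2] zmax 129.1
side 10 76 v [-9.9 28.6] zmax 128.3
side 18 63 v [-12.3  28. ] zmax 128.4
side 26 65 v [-13.9  28.2] zmax 128.2
side 34 129 v [-17.7  28.9] zmax 128.0
side 42 107 v [-22.4  21.8] zmax 125.7
u range [-57.2  44.1]
top -54 26 v [-16.3  35.2] zmax 121.9
top -46 54 v [-19.9  34.4] zmax 123.0
top -38 56 v [-19.  34.] zmax 123.1
top -30 52 v [-18.6  26.2] zmax 122.3
top -22 58 v [-18.5  28.6] zmax 122.9
top -14 55 v [-18.   21.3] zmax 121.0
top -6 58 v [-17.9  22.8] zmax 122.6
top 2 71 v [-25.2  27. ] zmax 127.7
top 10 70 v [-22.8  27.4] zmax 128.2
top 18 65 v [-22.1  26.7] zmax 127.3
top 26 67 v [-22.8  27.2] zmax 127.4
top 34 61 v [-21.9  27.4] zmax 127.4
top 42 14 v [-21.   21.1] zmax 127.5
u range [-48.8  42.8]
```

View pics/side4c.png

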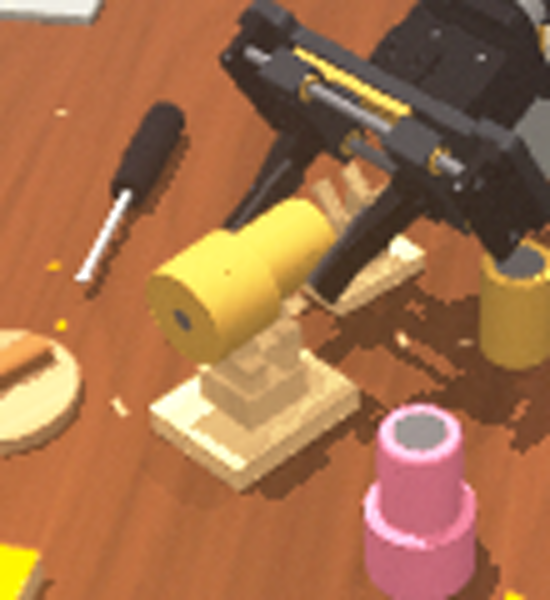

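The bushing lies level in the cradle: its head ridge is at z≈128, so the axis is at 100, and the fingers are free of it. I'll back off along the tool axis.

servo_tool(rows=[0,0,0,0,0,0,1,0,0,-10,0,0,0,1,0,0,-20,0,0,0,1,0,0,-25,0,0,0,1,-5,0,-25,0,0,0,1,15,0,-30,0,0,0,1,25,0,-30,0,0,0,1,25,0,-30,0,0,0,1])

```text
time: 11.45
eef_pos: [522.9, -151.8, 233.3]
tcp_rot: [-2.124, -1.078, -1.233]
force: [1.4, -1.1, 0.8]
finger_gap: 87.0
```

```bash
cat > u.py <<'E'
from t import *
be=np.radians(45);RB=rot(-np.cos(be)*d-np.sin(be)*Z,J);zB=RB.as_matrix()[:,2]
re=CR+33.5*d+1.5*J+19*zB
E
python3 - <<'E'
from u import *
print(re,re-120*zB)
b=np.radians(0)
s=go([585,-40,300],rot(-np.cos(b)*Z+np.sin(b)*d,J),N=8)
s=go(re-110*zB,RB,N=8,start=s)
from kin import *
D,f=fit();print(f.x.round(1))
for P,R in(([585,-40,300],rot(-Z,J)),(re-110*zB,RB)):
    print([b.round(2).tolist() for b in ik(np.array(P,float),R,f.x,n=10)])
E
```

```text
[622.70741963 -12.44877522  86.56497116] [672.58265216  56.19859312 171.4177849 ]
t 11.45 p [ 522.9 -151.8  233.3] gap 87.0 F [ 1.4 -1.1  0.8] T [-0.43  0.24  0.01] q [-1.    0.16  1.92  0.95  1.6  -0.62]
N 8 row [18.7, -2.0, 2.0] [0.0001, -0.1316, -0.0003]
ends [584.8 -39.7 300.3] ang err 0.03
N 8 row [20.6, 1.8, 11.1] [-0.0, -0.0981, 0.0]
ends [668.2  50.7 164.7] ang err 0.02
[311.1  -0.  411.6  52.4 547.7  78.6 342.7]
[[-0.2, 0.09, 1.53, -0.0, 1.52, 0.43]]
[[0.2, 0.89, 0.89, -0.54, 1.94, 0.78]]
```

servo_tool(rows=[18.7,-2,2,0,-0.1316,0,1,18.7,-2,2,0,-0.1316,0,1,18.7,-2,2,0,-0.1316,0,1,18.7,-2,2,0,-0.1316,0,1,18.7,-2,2,0,-0.1316,0,1,18.7,-2,2,0,-0.1316,0,1,18.7,-2,2,0,-0.1316,0,1,18.7,-2,2,0,-0.1316,0,1])

```text
time: 12.45
eef_pos: [583.1, -54.1, 313.6]
tcp_rot: [2.792, 1.367, -0.038]
force: [-0.0, -0.6, -0.7]
finger_gap: 87.2
```

```bash
python3 - <<'E'
from u import *
s=go(re-110*zB,RB,N=8)
P,Q=cur()
E
```

```text
t 12.45 p [583.1 -54.1 313.6] gap 87.2 F [-0.  -0.6 -0.7] T [-0.01 -0.    0.04] q [-0.2   0.09  1.51 -0.04  1.55  0.46]
N 8 row [22.9, 0.4, 11.7] [0.0005, -0.0936, -0.0047]
ends [668.2  50.3 164.5] ang err 0.02
t 12.45 p [583.1 -54.1 313.6] gap 87.2 F [-0.  -0.6 -0.7] T [-0.01 -0.    0.04] q [-0.2   0.09  1.51 -0.04  1.55  0.46]
```

servo_tool(rows=[22.9,0.4,11.7,0.0005,-0.0936,-0.0047,1,22.9,0.4,11.7,0.0005,-0.0936,-0.0047,1,22.9,0.4,11.7,0.0005,-0.0936,-0.0047,1,22.9,0.4,11.7,0.0005,-0.0936,-0.0047,1,22.9,0.4,11.7,0.0005,-0.0936,-0.0047,1,22.9,0.4,11.7,0.0005,-0.0936,-0.0047,1,22.9,0.4,11.7,0.0005,-0.0936,-0.0047,1,22.9,0.4,11.7,0.0005,-0.0936,-0.0047,1])

```text
time: 13.45
eef_pos: [672.6, 40.7, 174.1]
tcp_rot: [2.327, 1.148, -0.982]
force: [0.6, -0.2, 1.2]
finger_gap: 87.0
```

```bash
python3 - <<'E'
from br import *
from u import *
for n in("side","top"):
    im,dd=viewer.read_camera(n);cv2.imwrite(f"pics/{n}5.png",im[:,:,::-1])
    ridge(n,im,dd,CR,(70,140))
go(re,RB,N=8)
E
```

```text
side -54 6 v [-1.4 17.2] zmax 119.8
side -46 38 v [-10.1  19.5] zmax 123.5
side -38 44 v [-10.7  20.1] zmax 123.4
side -30 46 v [-10.4  20.4] zmax 122.6
side -22 48 v [-7.4 21.6] zmax 122.2
side -14 53 v [-9.7 22. ] zmax 122.8
side -6 24 v [-7.2 26.8] zmax 125.2
side 2 68 v [-12.3  27.9] zmax 128.8
side 10 70 v [-10.9  28.6] zmax 128.0
side 18 64 v [-13.7  28.5] zmax 129.2
side 26 64 v [-11.5  28.4] zmax 128.6
side 34 127 v [-17.6  28.8] zmax 127.4
side 42 107 v [-22.7  24.4] zmax 125.0
u range [-45.7  43.8]
top -54 25 v [-15.7  17.4] zmax 120.4
top -46 49 v [-20.   18.3] zmax 123.6
top -38 50 v [-17.6  18. ] zmax 122.4
top -30 50 v [-18.5  19. ] zmax 122.5
top -22 55 v [-18.9  21. ] zmax 122.9
top -14 55 v [-18.4  21.5] zmax 122.2
top -6 56 v [-17.6  23. ] zmax 123.9
top 2 73 v [-25.4  26.7] zmax 129.3
top 10 70 v [-22.6  27.4] zmax 128.5
top 18 64 v [-21.9  26.9] zmax 127.8
top 26 65 v [-22.7  27. ] zmax 128.0
top 34 64 v [-22.3  27.3] zmax 127.2
top 42 13 v [-21.1  21.6] zmax 126.6
u range [-48.6  42.8]
t 13.55 p [669.4  41.7 164.1] gap 87.0 F [ 0.2 -0.2 -1.7] T [ 0.39 -0.32  0.03] q [ 0.2   0.91  0.87 -0.56  1.97  0.79]
N 8 row [0.8, -0.7, 13.1] [-0.0009, 0.0038, -0.0019]
ends [622.8 -12.1  86.7] ang err 0.03
```

View pics/side5.png

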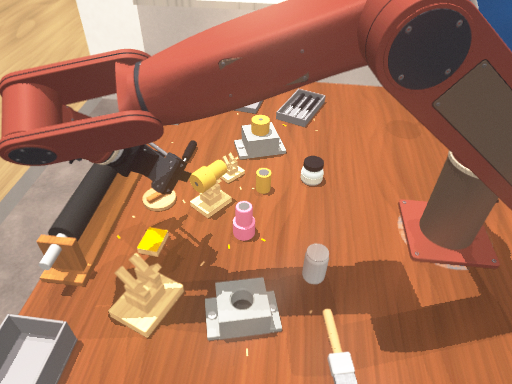

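View pics/top5.png

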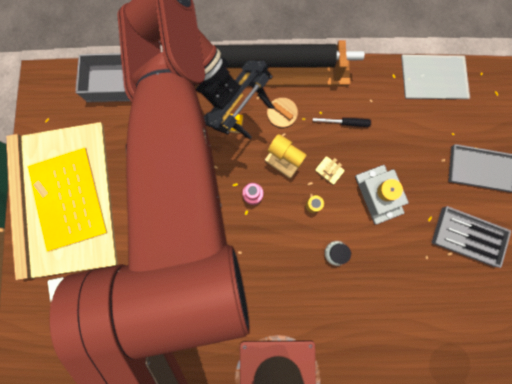

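The bushing lies undisturbed in the cradle at (210,178) in the side view, with the gripper now on the head side. I'll advance to the head.

servo_tool(rows=[0.8,-0.7,13.1,-0.0009,0.0038,-0.0019,1,0.8,-0.7,13.1,-0.0009,0.0038,-0.0019,1,0.8,-0.7,13.1,-0.0009,0.0038,-0.0019,1,0.8,-0.7,13.1,-0.0009,0.0038,-0.0019,1,0.8,-0.7,13.1,-0.0009,0.0038,-0.0019,1,0.8,-0.7,13.1,-0.0009,0.0038,-0.0019,1,0.8,-0.7,11,-0.0009,0.0038,-0.0019,1,0,0,0,0,0,0,1])

```text
time: 14.55
eef_pos: [630.5, -13.5, 109.9]
tcp_rot: [2.354, 1.167, -0.946]
force: [1.3, -0.1, -0.3]
finger_gap: 87.0
```

```bash
python3 - <<'E'
from br import *
from u import *
im,dd=viewer.read_camera("side");cv2.imwrite("pics/side6.png",cv2.resize(im[130:230,140:260,::-1],None,fx=5,fy=5,interpolation=cv2.INTER_CUBIC))
go(re,RB,N=2)
E
```

```text
t 14.60 p [631.  -13.3 110.3] gap 87.0 F [0.3 0.2 0.7] T [ 0.36 -0.3   0.04] q [ 0.13  0.8   1.13 -0.54  1.77  0.83]
N 2 row [6.7, -3.7, 10.0] [-0.0004, -0.0072, -0.011]
ends [622.7 -12.6  86.6] ang err 0.01
```

View pics/side6.png

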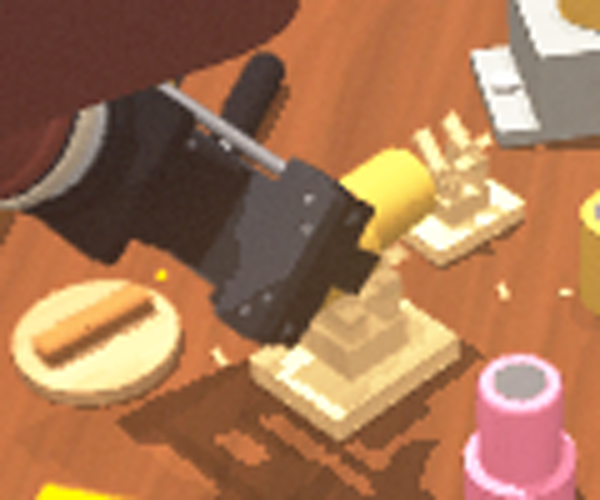

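servo_tool(rows=[2.5,-1.2,3.5,0,-0.0024,-0.0037,1,2.5,-1.2,3.5,0,-0.0024,-0.0037,1,2.5,-1.2,3.5,0,-0.0024,-0.0037,1,2,-1,3.5,0,-0.0024,-0.0037,1,2,-0.5,3.5,0,-0.0024,0,1,0,0,1.5,0,0,0,1,0,0,0,0,0,0,1,0,0,0,0,0,0,1])

```text
time: 15.6
eef_pos: [624.2, -13.3, 86.9]
tcp_rot: [2.337, 1.184, -0.963]
force: [-0.1, -0.2, 0.3]
finger_gap: 86.7
```

```bash
python3 - <<'E'
from u import *
go(re,RB,N=2)
E
```

```text
t 15.60 p [624.2 -13.3  86.9] gap 86.7 F [-0.1 -0.2  0.3] T [ 0.38 -0.33  0.04] q [ 0.13  0.82  1.16 -0.55  1.74  0.83]
N 2 row [0.0, -0.9, 0.2] [0.0002, -0.001, -0.0025]
ends [622.6 -12.5  86.6] ang err 0.01
```

servo_tool(rows=[0,-1,0,0,0,-0.0025,1,0,0,0,0,0,0,0,0,0,0,0,0,0,0,0,0,0,0,0,0,0,0,0,0,0,0,0,0,0,0,0,0,0,0,0,0,0,0,0,0,0,0,0,0,0,0,0,0,0], squeeze=60)

```text
time: 16.6
eef_pos: [622.9, -11.7, 87.5]
tcp_rot: [2.338, 1.187, -0.964]
force: [-0.8, 1.4, -0.7]
finger_gap: 55.0
```

```bash
python3 - <<'E'
from br import *
from u import *
p,R=cur()
print((p-re)@d,(p-re)@(-J))
for n in("side","top"):
    im,dd=viewer.read_camera(n)
    ridge(n,im,dd,CR,(70,140))
cv2.imwrite("pics/top7.png",cv2.resize(im[90:210,220:370,::-1],None,fx=5,fy=5,interpolation=cv2.INTER_CUBIC))
E
```

```text
t 16.60 p [622.9 -11.7  87.5] gap 55.0 F [-0.8  1.4 -0.7] T [ 0.37 -0.27 -0.16] q [ 0.14  0.82  1.16 -0.54  1.74  0.83]
0.7801122444975181 0.2808993399815227
side -54 9 v [-1.4 18.4] zmax 120.4
side -46 40 v [-8.4 20.6] zmax 123.0
side -38 45 v [-9.5 20.1] zmax 123.5
side -30 43 v [-9.1 20.3] zmax 122.4
side -22 48 v [-10.2  22.2] zmax 122.5
side -14 45 v [-7.3 21.4] zmax 122.5
side -6 16 v [-2.1 22.9] zmax 122.1
side 2 43 v [-12.6  27.8] zmax 128.3
side 10 13 v [-9.1 21.8] zmax 128.2
u range [-49.3  12.5]
top -54 23 v [-16.9  17.7] zmax 121.5
top -46 48 v [-18.1  18.7] zmax 123.3
top -38 50 v [-17.1  19.1] zmax 123.7
top -30 50 v [-17.9  19.3] zmax 122.1
top -22 53 v [-18.1  20.9] zmax 122.3
top -14 54 v [-16.6  20.9] zmax 122.5
top -6 59 v [-21.2  22.5] zmax 124.6
top 2 69 v [-23.4  26.6] zmax 129.2
top 10 76 v [-31.3  28. ] zmax 128.3
top 18 70 v [-30.4  35.3] zmax 128.2
top 26 70 v [-28.1  35.4] zmax 129.4
top 34 66 v [-28.8  26. ] zmax 127.4
top 42 14 v [-41.2  20.5] zmax 128.1
u range [-48.7  43.4]
```

View pics/top7.png

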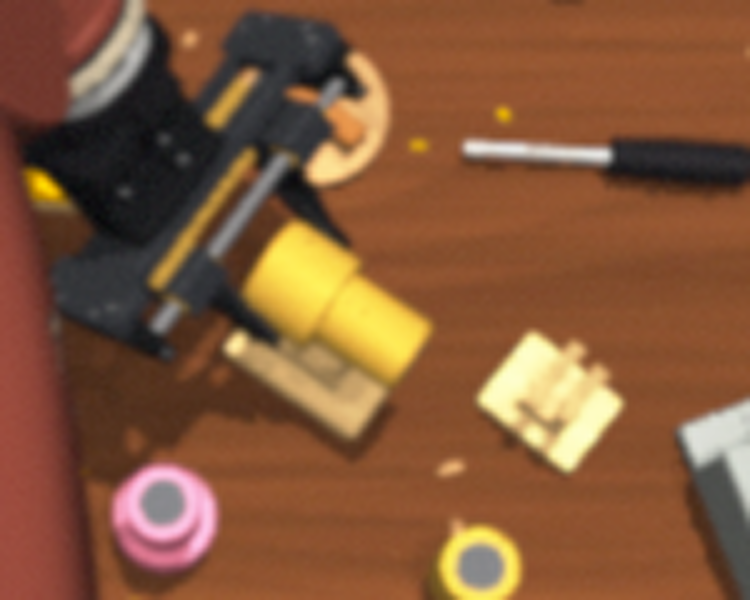

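```bash
cat > f.py <<'E'
from u import *
def RF(az): 
    h=np.array([np.cos(az),np.sin(az),0]);y=np.array([h[1],-h[0],0]);return rot(-np.cos(be)*Z+np.sin(be)*h,y)
def fin(az,up): R=RF(az);return BORE+[0,0,33+up]+19*R.as_matrix()[:,2]
E
python3 - <<'E'
from f import *
from kin import *
D,f=fit()
for az in(-60,-30,0,30,54,80,110,140):
    A=np.radians(az);print(az,fin(A,0).round(),[b.round(2).tolist() for b in ik(fin(A,0),RF(A),f.x,n=12)],[b.round(2).tolist() for b in ik(fin(A,90),RF(A),f.x,n=12)])
p,R=cur();go(p+[0,0,120],R)
E
```

```text
-60 [487. 284.  86.] [[0.8, 0.47, 1.7, -0.77, 1.33, -2.53]] [[0.8, 0.34, 1.67, -0.75, 1.45, -2.64]]
-30 [492. 289.  86.] [] []
0 [494. 296.  86.] [] []
30 [492. 303.  86.] [] [[0.33, -0.37, 2.37, 0.36, 0.39, 1.1]]
54 [488. 307.  86.] [[0.09, -0.07, 2.34, 1.15, 0.62, -0.17]] [[0.09, -0.28, 2.31, 0.89, 0.75, 0.16]]
80 [483. 309.  86.] [[-0.02, 0.13, 2.14, 0.98, 1.0, -0.45]] [[-0.02, -0.05, 2.11, 0.88, 1.13, -0.27]]
110 [476. 308.  86.] [[0.0, 0.37, 1.83, 0.75, 1.34, -0.68]] [[0.0, 0.23, 1.81, 0.73, 1.47, -0.57]]
140 [470. 304.  86.] [[0.11, 0.58, 1.53, 0.54, 1.63, -0.9]] [[0.11, 0.46, 1.51, 0.54, 1.75, -0.83]]
t 16.70 p [622.9 -11.6  87.5] gap 55.2 F [-1.   0.9  0.9] T [ 0.52 -0.29 -0.16] q [ 0.14  0.82  1.16 -0.54  1.74  0.83]
t 16.70 p [622.9 -11.6  87.5] gap 55.2 F [-1.   0.9  0.9] T [ 0.52 -0.29 -0.16] q [ 0.14  0.82  1.16 -0.54  1.74  0.83]
N 8 row [-10.6, 0.0, -10.6] [0.0, 0.0, 0.0]
ends [622.7 -11.8 207.4] ang err 0.0
```

servo_tool(rows=[-10.6,0,-10.6,0,0,0,0,-10.6,0,-10.6,0,0,0,0,-10.6,0,-10.6,0,0,0,0,-10.6,0,-10.6,0,0,0,0,-10.6,0,-10.6,0,0,0,0,-10.6,0,-10.6,0,0,0,0,-10.6,0,-10.6,0,0,0,0,-10.6,0,-10.6,0,0,0,0])

```text
time: 17.7
eef_pos: [622.2, -12.0, 213.4]
tcp_rot: [2.339, 1.19, -0.965]
force: [0.1, -0.2, -4.1]
finger_gap: 54.4
```

```bash
python3 - <<'E'
from f import *
A=np.radians(100)
p,R=cur()
tgt=fin(A,150);w=(R.inv()*RF(A)).as_rotvec();print("rot deg",np.degrees(np.linalg.norm(w)),tgt)
mid=R*Ro.from_rotvec(w/2)
s=go(np.array([545,120,270]),mid,N=8)
go(tgt,RF(A),N=8,start=s)
from kin import *
D,f=fit()
for t in(.25,.5,.75,1):print([b.round(2).tolist() for b in ik(p*(1-t)+tgt*t+[0,0,60*(1-abs(2*t-1))],R*Ro.from_rotvec(w*t),f.x,n=10)])
E
```

```text
t 17.70 p [622.2 -12.  213.4] gap 54.4 F [ 0.1 -0.2 -4.1] T [ 0.92 -0.71 -0.01] q [ 0.13  0.68  1.11 -0.56  1.89  0.73]
rot deg 98.59657599719388 [478.26703172 309.03092057 235.56497116]
t 17.70 p [622.2 -12.  213.4] gap 54.4 F [ 0.1 -0.2 -4.1] T [ 0.92 -0.71 -0.01] q [ 0.13  0.68  1.11 -0.56  1.89  0.73]
N 8 row [7.2, -17.1, -9.6] [0.0, 0.0921, -0.0556]
ends [544.6 119.9 270.2] ang err 0.02
N 8 row [20.6, -8.3, 13.5] [-0.0, 0.0921, -0.0555]
ends [478.4 309.2 235.3] ang err 0.01
[[0.14, 0.4, 1.31, -0.27, 1.75, 0.55]]
[[0.09, 0.18, 1.47, 0.06, 1.65, 0.32]]
[[0.03, 0.06, 1.69, 0.41, 1.51, 0.01]]
[[-0.02, 0.06, 1.87, 0.78, 1.44, -0.39]]
```

servo_tool(rows=[7.2,-17.1,-9.6,0,0.0921,-0.0556,0,7.2,-17.1,-9.6,0,0.0921,-0.0556,0,7.2,-17.1,-9.6,0,0.0921,-0.0556,0,7.2,-17.1,-9.6,0,0.0921,-0.0556,0,7.2,-17.1,-9.6,0,0.0921,-0.0556,0,7.2,-17.1,-9.6,0,0.0921,-0.0556,0,7.2,-17.1,-9.6,0,0.0921,-0.0556,0,7.2,-17.1,-9.6,0,0.0921,-0.0556,0])

```text
time: 18.7
eef_pos: [540.1, 121.4, 277.3]
tcp_rot: [-2.329, -1.882, 0.137]
force: [-1.2, 0.1, -3.7]
finger_gap: 55.0
```

```bash
python3 - <<'E'
from f import *
A=np.radians(100)
go(fin(A,150),RF(A),N=8)
E
```

```text
t 18.70 p [540.1 121.4 277.3] gap 55.0 F [-1.2  0.1 -3.7] T [-0.03 -0.32 -0.03] q [0.04 0.14 1.52 0.06 1.64 0.25]
N 8 row [20.1, -7.4, 14.4] [-0.0005, 0.0902, -0.0534]
ends [478.5 309.4 235.3] ang err 0.02
```

servo_tool(rows=[20.1,-7.4,14.4,-0.0005,0.0902,-0.0534,0,20.1,-7.4,14.4,-0.0005,0.0902,-0.0534,0,20.1,-7.4,14.4,-0.0005,0.0902,-0.0534,0,20.1,-7.4,14.4,-0.0005,0.0902,-0.0534,0,20.1,-7.4,14.4,-0.0005,0.0902,-0.0534,0,20.1,-7.4,14.4,-0.0005,0.0902,-0.0534,0,20.1,-7.4,14.4,-0.0005,0.0902,-0.0534,0,20.1,-7.4,14.4,-0.0005,0.0902,-0.0534,0])

```text
time: 19.7
eef_pos: [470.9, 306.9, 239.7]
tcp_rot: [-1.556, -1.905, -0.66]
force: [-0.3, 0.3, -5.1]
finger_gap: 55.0
```

```bash
python3 - <<'E'
from f import *
A=np.radians(100)
for n in("side","top"):
    im,dd=viewer.read_camera(n);cv2.imwrite(f"pics/{n}8.png",im[:,:,::-1]);np.save(f"pics/{n}8im.npy",im);np.save(f"pics/{n}8.npy",dd)
go(fin(A,65),RF(A),N=8)
E
```

```text
t 19.80 p [469.4 307.  238.1] gap 54.9 F [-0.5 -1.1 -6. ] T [-1.06 -0.28 -0.03] q [-0.02  0.05  1.88  0.77  1.46 -0.41]
N 8 row [-7.7, 1.1, 7.8] [-0.0013, -0.0002, 0.0025]
ends [478.3 309.3 150.5] ang err 0.03
```

View pics/side8.png

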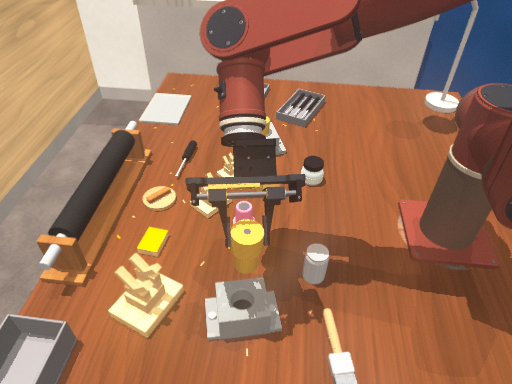

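View pics/top8.png

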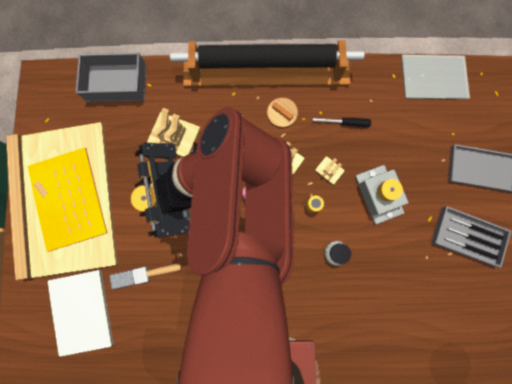

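The bushing hangs barrel down over the block at (248,245) in the side view. I'll lower it to about 15 mm above the mouth and check its alignment there.

servo_tool(rows=[-7.7,1.1,7.8,-0.001,0,0.0025,0,-7.7,1.1,7.8,-0.001,0,0.0025,0,-7.7,1.1,7.8,-0.001,0,0.0025,0,-7.7,1.1,7.8,-0.001,0,0.0025,0,-7.7,1.1,7.8,-0.001,0,0.0025,0,-7.7,1.1,7.8,-0.001,0,0.0025,0,-7.7,1.1,7.8,-0.001,0,0.0025,0,0,0,0,0,0,0,0])

```text
time: 20.8
eef_pos: [478.8, 306.6, 155.6]
tcp_rot: [-1.582, -1.891, -0.649]
force: [0.4, -0.4, -5.2]
finger_gap: 54.7
```

```bash
cat > m.py <<'E'
from f import *
from scipy.optimize import least_squares
def cyl(n,im,dd,zr,rad,c0):
    P=cloud(n,dd);hsv=cv2.cvtColor(im,cv2.COLOR_RGB2HSV)
    m=cv2.inRange(hsv,np.array((14,110,60)),np.array((32,255,255)))>0
    m=cv2.erode(m.astype(np.uint8),np.ones((3,3)))>0
    Q=P[m&(dd>0)];Q=Q[(np.hypot(*(Q[:,:2]-c0).T)<50)&(Q[:,2]>zr[0])&(Q[:,2]<zr[1])]
    if len(Q)<15: return None
    zc=Q[:,2].mean()
    f=lambda x:np.hypot(Q[:,0]-x[0]-x[2]*(Q[:,2]-zc),Q[:,1]-x[1]-x[3]*(Q[:,2]-zc))-rad
    s=least_squares(f,[*c0,0,0],loss="soft_l1");return s.x.round(3),zc.round(1),len(Q),np.median(np.abs(s.fun)).round(2)
E
python3 - <<'E'
from m import *
A=np.radians(100)
p,R=cur();z=R.as_matrix()[:,2];g=p-19*z;print("g",g.round(1),"expected shoulder z",g[2]-33)
for n in("side","top"):
    im,dd=viewer.read_camera(n);cv2.imwrite(f"pics/{n}9.png",im[:,:,::-1]);np.save(f"pics/{n}9im.npy",im);np.save(f"pics/{n}9.npy",dd)
    sh=g[2]-33
    print(n,"head",cyl(n,im,dd,(sh+3,sh+37),28,g[:2]),"barrel",cyl(n,im,dd,(sh-46,sh-4),21,g[:2]))
    P=cloud(n,dd);q=P.reshape(-1,3);k=(np.hypot(*(q[:,:2]-g[:2]).T)<24);print("ztop",np.percentile(q[k,2],[50,90]).round(1))
im=np.load("pics/side9im.npy");cv2.imwrite("pics/side9c.png",cv2.resize(im[180:350,180:310,::-1],None,fx=3.5,fy=3.5,interpolation=cv2.INTER_CUBIC))
E
```

```text
t 20.80 p [478.8 306.6 155.6] gap 54.7 F [ 0.4 -0.4 -5.2] T [-0.91 -0.26  0.03] q [-0.02  0.17  1.92  0.79  1.33 -0.5 ]
g [481.2 293.5 169.1] expected shoulder z 136.13303531590782
side head (array([ 4.79403e+02,  2.94417e+02, -3.10000e-02,  3.00000e-02]), np.float64(157.4), 287, np.float64(0.38)) barrel (array([ 4.80475e+02,  2.92833e+02, -5.00000e-03,  3.30000e-02]), np.float64(109.9), 158, np.float64(0.31))
ztop [177.  179.8]
top head None barrel None
ztop [178.2 180.6]
```

View pics/side9c.png

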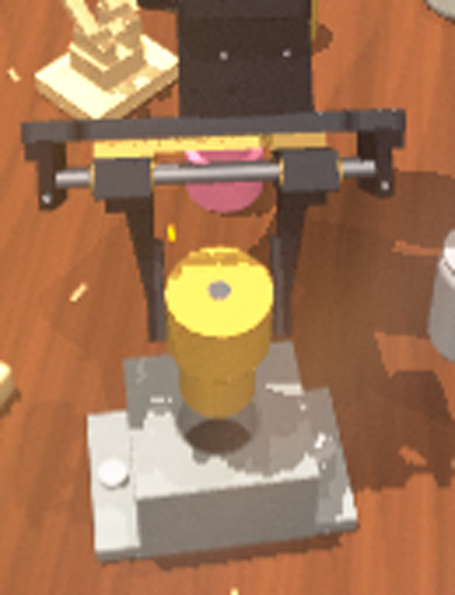

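```bash
python3 - <<'E'
from m import *
im=np.load("pics/side0im.npy");dd=np.load("pics/side0.npy")
print("start barrel",cyl("side",im,dd,(46,88),21,[434.2,143.3]));print("start head",cyl("side",im,dd,(4,38),28,[434.2,143.3]))
print("fitted head",cyl("side",im,dd,(70,104),28,[506,-299]))
print("sleeve",cyl("side",im,dd,(5,56),21,[474,-110]))
im=np.load("pics/side9im.npy");dd=np.load("pics/side9.npy")
print("now sleeve",cyl("side",im,dd,(5,56),21,[474,-110]))
# top face of head plane normal
P=cloud("side",dd);Q=P.reshape(-1,3);k=(np.hypot(Q[:,0]-480,Q[:,1]-297)<22)&(Q[:,2]>172)&(Q[:,2]<190);Q=Q[k]
B=np.c_[Q[:,0]-480,Q[:,1]-297,np.ones(len(Q))];c=np.linalg.lstsq(B,Q[:,2],rcond=None)[0];print("topface slopes",c.round(3),len(Q))
E
```

```text
start barrel (array([ 4.33254e+02,  1.43836e+02,  5.00000e-03, -6.00000e-03]), np.float64(66.9), 215, np.float64(0.5))
start head (array([ 4.33130e+02,  1.43964e+02, -1.00000e-02, -2.00000e-03]), np.float64(23.1), 178, np.float64(0.51))
fitted head (array([ 5.04703e+02, -3.01293e+02,  4.30000e-02,  2.50000e-02]), np.float64(89.0), 140, np.float64(1.08))
sleeve (array([ 4.75033e+02, -1.08258e+02,  1.90000e-02,  6.00000e-03]), np.float64(31.3), 176, np.float64(0.84))
now sleeve None
topface slopes [ 1.30000e-02 -2.90000e-02  1.78469e+02] 393
```

The side view puts the bushing about 2° off vertical; the cylinder fit and the top-face slope agree. It is also about 2–3 mm short in y. I'll right it and shift it, then go down.

```bash
python3 - <<'E'
from f import *
p,R=cur();z=R.as_matrix()[:,2];g=p-19*z
R2=Ro.from_rotvec([.031,.017,0])*R
g2=g+[.3,2.3,-10];np.save("R2.npy",R2.as_rotvec());np.save("g2.npy",g2)
go(g2+19*R2.as_matrix()[:,2],R2,N=5)
E
```

```text
t 20.90 p [479.5 306.7 156.9] gap 55.0 F [-0.6  0.3 -5.4] T [-0.95 -0.28 -0.03] q [-0.02  0.17  1.92  0.79  1.34 -0.5 ]
t 20.90 p [479.5 306.7 156.9] gap 55.0 F [-0.6  0.3 -5.4] T [-0.95 -0.28 -0.03] q [-0.02  0.17  1.92  0.79  1.34 -0.5 ]
N 5 row [-1.0, 0.1, 1.7] [0.0016, 0.0067, 0.0016]
ends [479.5 309.3 147.3] ang err 0.0
```

servo_tool(rows=[-1,0.1,1.7,0.0016,0.0067,0.0016,0,-1,0.1,1.7,0.0016,0.0067,0.0016,0,-1,0.1,1.7,0.0016,0.0067,0.0016,0,-1,0.1,1.7,0.0016,0.0067,0.0016,0,-1,0.1,1.7,0.0016,0.0067,0.0016,0,0,0,0,0,0,0,0,0,0,0,0,0,0,0,0,0,0,0,0,0,0])

```text
time: 21.9
eef_pos: [480.5, 309.5, 148.0]
tcp_rot: [-1.562, -1.861, -0.665]
force: [-0.1, -1.0, -4.4]
finger_gap: 54.7
```

```bash
cat > look.py <<'E'
from m import *
import sys
tag=sys.argv[1]
p,R=cur();z=R.as_matrix()[:,2];g=p-19*z;sh=g[2]-33;print("g",g.round(1))
im,dd=viewer.read_camera("side");np.save(f"pics/side{tag}im.npy",im);np.save(f"pics/side{tag}.npy",dd)
print("head",cyl("side",im,dd,(sh+3,sh+37),28,g[:2]),"barrel",cyl("side",im,dd,(max(70,sh-46),sh-4),21,g[:2]))
P=cloud("side",dd);Q=P.reshape(-1,3);k=(np.hypot(Q[:,0]-g[0],Q[:,1]-g[1])<20)&(Q[:,2]>sh+35)&(Q[:,2]<sh+55);Q=Q[k]
B=np.c_[Q[:,0]-g[0],Q[:,1]-g[1],np.ones(len(Q))];c=np.linalg.lstsq(B,Q[:,2],rcond=None)[0];print("topface slopes",c.round(3),len(Q),"shoulder z",(c[2]-42).round(1))
cv2.imwrite(f"pics/side{tag}c.png",cv2.resize(im[190:350,180:310,::-1],None,fx=3.7,fy=3.7,interpolation=cv2.INTER_CUBIC))
E
python3 look.py 10
```

```text
t 21.90 p [480.5 309.5 148. ] gap 54.7 F [-0.1 -1.  -4.4] T [-0.94 -0.28 -0.01] q [-0.03  0.21  1.91  0.82  1.34 -0.53]
g [483.1 295.9 161.1]
head (array([ 4.81175e+02,  2.97219e+02,  4.00000e-03, -1.00000e-03]), np.float64(149.7), 284, np.float64(0.39)) barrel (array([ 4.81388e+02,  2.97465e+02, -3.50000e-02, -8.00000e-03]), np.float64(102.4), 170, np.float64(0.36))
topface slopes [-7.00000e-03 -6.00000e-03  1.70497e+02] 314 shoulder z 128.5
```

View pics/side10c.png

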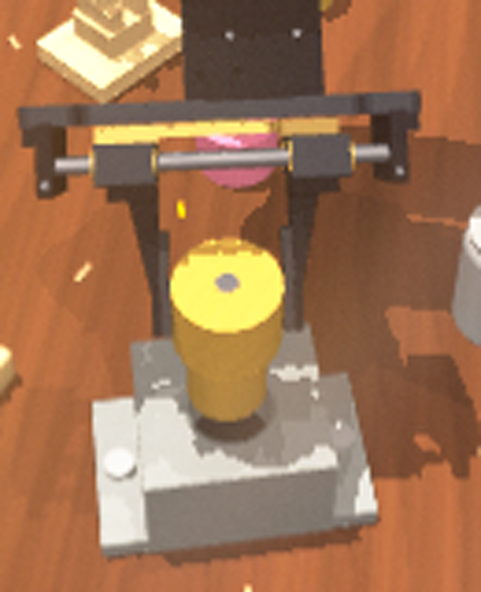

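Now it's upright and about 1.4 mm off in x. I'll correct that and lower it into the mouth.

```bash
python3 - <<'E'
from f import *
p,R=cur()
go(p+[-1.4,-.3,-25],R,N=6)
E
```

```text
t 21.95 p [480.6 309.5 148.1] gap 54.8 F [-0.6 -0.2 -5.5] T [-0.98 -0.28  0.01] q [-0.03  0.21  1.91  0.82  1.34 -0.53]
t 21.95 p [480.6 309.5 148.1] gap 54.8 F [-0.6 -0.2 -5.5] T [-0.98 -0.28  0.01] q [-0.03  0.21  1.91  0.82  1.34 -0.53]
N 6 row [-3.0, -0.2, 2.9] [0.0, 0.0, 0.0]
ends [479.1 309.6 123. ] ang err 0.0
```

servo_tool(rows=[-3,-0.5,2.9,0,0,0,0,-3,-0.5,2.9,0,0,0,0,-3,-0.3,2.9,0,0,0,0,-3,-0.1,2.9,0,0,0,0,-3,0,2.9,0,0,0,0,-3,0,2.9,0,0,0,0,0,0,0,0,0,0,0,0,0,0,0,0,0,0])

```text
time: 22.95
eef_pos: [478.7, 309.5, 121.0]
tcp_rot: [-1.562, -1.861, -0.665]
force: [-0.4, -0.7, -4.6]
finger_gap: 54.7
```

```bash
python3 look.py 11
```

```text
t 22.95 p [478.7 309.5 121. ] gap 54.7 F [-0.4 -0.7 -4.6] T [-1.   -0.29 -0.06] q [-0.03  0.25  1.92  0.83  1.31 -0.57]
g [481.3 296.  134.1]
head (array([ 4.79367e+02,  2.97341e+02, -1.10000e-02, -7.00000e-03]), np.float64(122.1), 264, np.float64(0.38)) barrel (array([ 4.79597e+02,  2.97552e+02, -9.00000e-03, -5.00000e-03]), np.float64(80.0), 111, np.float64(0.38))
topface slopes [8.00000e-03 3.00000e-03 1.43264e+02] 306 shoulder z 101.3
```

View pics/side11c.png

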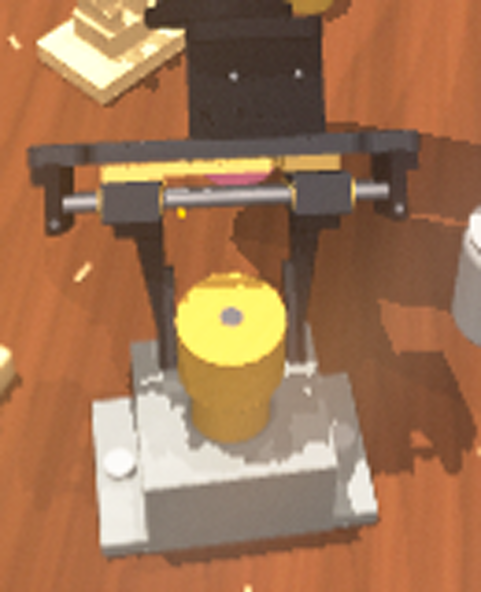

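The foot is already about 15 mm inside the bore with no contact force. I'll go straight down from here.

```bash
python3 - <<'E'
from f import *
p,R=cur(); print("down 1mm in tool:",R.inv().apply([0,0,-1]).round(3))
E
```

```text
t 23.00 p [478.6 309.6 121. ] gap 54.9 F [ 0.4 -0.2 -5.7] T [-0.96 -0.29 -0.03] q [-0.03  0.25  1.92  0.83  1.31 -0.57]
down 1mm in tool: [-0.728  0.009  0.686]
```

servo_tool(rows=[-2.2,0,2.1,0,0,0,0,-2.2,0,2.1,0,0,0,0,-2.2,0,2.1,0,0,0,0,-2.2,0,2.1,0,0,0,0,-2.2,0,2.1,0,0,0,0,-2.2,0,2.1,0,0,0,0,0,0,0,0,0,0,0,0,0,0,0,0,0,0])

```text
time: 24.0
eef_pos: [478.7, 309.7, 101.6]
tcp_rot: [-1.562, -1.861, -0.665]
force: [-0.2, -0.7, -3.9]
finger_gap: 54.6
```

```bash
python3 look.py 12
```

```text
t 24.00 p [478.7 309.7 101.6] gap 54.6 F [-0.2 -0.7 -3.9] T [-1.   -0.27  0.02] q [-0.03  0.28  1.93  0.84  1.28 -0.6 ]
g [481.2 296.1 114.6]
head (array([ 4.79370e+02,  2.97582e+02, -1.80000e-02, -8.00000e-03]), np.float64(102.9), 242, np.float64(0.4)) barrel None
topface slopes [3.00000e-03 6.00000e-03 1.24002e+02] 292 shoulder z 82.0
```

servo_tool(rows=[-1.8,0,1.7,0,0,0,0,-1.8,0,1.7,0,0,0,0,-1.8,0,1.7,0,0,0,0,-1.8,0,1.7,0,0,0,0,-1.8,0,1.7,0,0,0,0,0,0,0,0,0,0,0,0,0,0,0,0,0,0,0,0,0,0,0,0,0])

```text
time: 25.05
eef_pos: [479.4, 310.3, 99.0]
tcp_rot: [-1.548, -1.858, -0.672]
force: [-0.5, -2.5, -3.1]
finger_gap: 55.1
```

```bash
python3 look.py 13
```

```text
t 25.05 p [479.4 310.3  99. ] gap 55.1 F [-0.5 -2.5 -3.1] T [-1.04 -0.07  0.16] q [-0.03  0.3   1.92  0.85  1.28 -0.62]
g [482.  296.6 111.9]
head (array([ 4.79968e+02,  2.98054e+02, -4.00000e-03, -3.00000e-03]), np.float64(100.5), 239, np.float64(0.37)) barrel None
topface slopes [7.00000e-03 8.00000e-03 1.21169e+02] 303 shoulder z 79.2
```

servo_tool(rows=[-3.3,0,3.1,0,0,0,0,-3.3,0,3.1,0,0,0,0,-3.3,0,3.1,0,0,0,0,-3.3,0,3.1,0,0,0,0,-3.3,0,3.1,0,0,0,0,-3.3,0,3.1,0,0,0,0,-3.3,0,3.1,0,0,0,0,-3.3,0,3.1,0,0,0,0])

```text
time: 26.1
eef_pos: [479.4, 311.2, 86.4]
tcp_rot: [-1.511, -1.85, -0.684]
force: [-11.3, -20.6, 27.9]
finger_gap: 54.7
```

```bash
python3 look.py 14
```

```text
t 26.10 p [479.4 311.2  86.4] gap 54.7 F [-11.3 -20.6  27.9] T [0.22 2.38 1.79] q [-0.04  0.34  1.91  0.87  1.29 -0.67]
g [482.3 297.2  98.9]
head (array([ 4.80204e+02,  2.98611e+02, -1.50000e-02,  2.00000e-03]), np.float64(88.9), 210, np.float64(0.39)) barrel None
topface slopes [-1.00000e-03 -0.00000e+00  1.08501e+02] 293 shoulder z 66.5
```

The shoulder is at 66.5 mm with level slopes, and the upward force of 28 N says it has bottomed. I'll relax the arm, release, and back off.

servo_tool(rows=[0,0,0,0,0,0,0,0,0,0,0,0,0,0,0,0,0,0,0,0,0.1,0,0,0,0,0,0,0.3,0,0,0,0,0,0,0.6,0,0,0,0,0,0,1,0,0,0,0,0,0,1,0,0,0,0,0,0,1])

```text
time: 27.15
eef_pos: [480.7, 311.6, 88.2]
tcp_rot: [-1.51, -1.85, -0.688]
force: [-0.8, -0.6, 0.8]
finger_gap: 77.1
```

```bash
python3 look.py 15
```

```text
t 27.15 p [480.7 311.6  88.2] gap 77.1 F [-0.8 -0.6  0.8] T [-0.47 -0.23 -0.01] q [-0.04  0.34  1.91  0.87  1.29 -0.67]
g [483.7 297.6 100.6]
head (array([ 4.80391e+02,  2.98437e+02, -1.30000e-02,  2.00000e-03]), np.float64(89.9), 222, np.float64(0.44)) barrel None
topface slopes [1.00000e-03 5.00000e-03 1.08303e+02] 292 shoulder z 66.3
```

View pics/side15c.png

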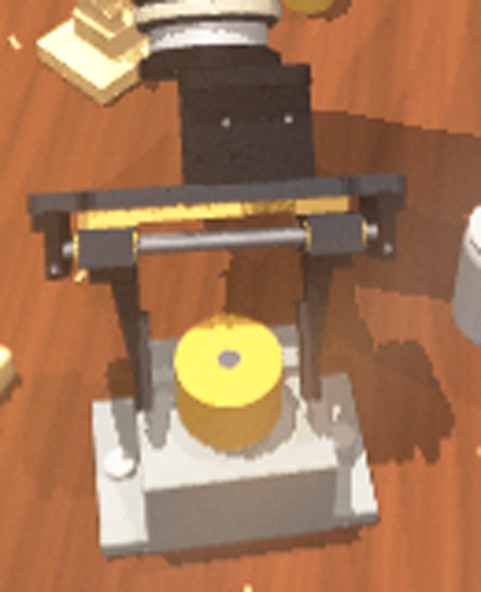

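servo_tool(rows=[0,0,0,0,0,0,1,0,0,-10,0,0,0,1,0,0,-20,0,0,0,1,0,0,-25,0,0,0,1,0,0,-25,0,0,0,1,0,0,-30,0,0,0,1,0,0,-30,0,0,0,1,0,0,-30,0,0,0,1])

```text
time: 28.2
eef_pos: [507.9, 177.6, 207.1]
tcp_rot: [-1.512, -1.852, -0.688]
force: [0.7, 0.5, -0.0]
finger_gap: 87.0
```

```bash
python3 - <<'E'
from m import *
cur()
for n in("side","top"):
    im,dd=viewer.read_camera(n);cv2.imwrite(f"pics/{n}16.png",im[:,:,::-1])
    P=cloud(n,dd);Q=P.reshape(-1,3)
    for nm,c in(("mine",(480.4,297.5)),("fitted",(505.5,-300))):
        k=(np.hypot(Q[:,0]-c[0],Q[:,1]-c[1])<22)&(Q[:,2]>95)&(Q[:,2]<125);q=Q[k]
        if len(q)<20: continue
        B=np.c_[q[:,0]-c[0],q[:,1]-c[1],np.ones(len(q))];print(n,nm,np.linalg.lstsq(B,q[:,2],rcond=None)[0].round(4),len(q))
    k=(np.abs(Q[:,0]-480)<60)&(np.abs(Q[:,1]-297)<60)&(np.hypot(Q[:,0]-480.4,Q[:,1]-298)>33)&(Q[:,2]>60)&(Q[:,2]<72);print("block top z",np.median(Q[k,2]).round(2))
im=cv2.imread("pics/side16.png");cv2.imwrite("pics/side16c.png",cv2.resize(im[200:350,170:320],None,fx=4,fy=4,interpolation=cv2.INTER_CUBIC))
E
```

```text
t 28.20 p [507.9 177.6 207.1] gap 87.0 F [ 0.7  0.5 -0. ] T [-0.45 -0.25  0.02] q [-0.27  0.21  1.8   0.74  1.6  -0.64]
side mine [ 1.000000e-03 -1.700000e-03  1.084843e+02] 352
side fitted [ 3.64000e-02 -1.04000e-02  1.09524e+02] 60
block top z 66.01
top mine [-1.030000e-02 -5.000000e-04  1.075152e+02] 223
top fitted [ 4.700000e-03 -5.800000e-03  1.081784e+02] 219
block top z 65.34
```

View pics/side16c.png

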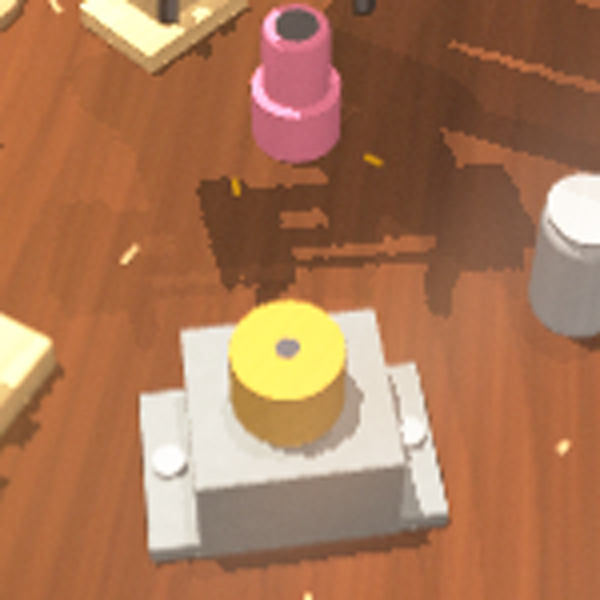

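View pics/top16.png

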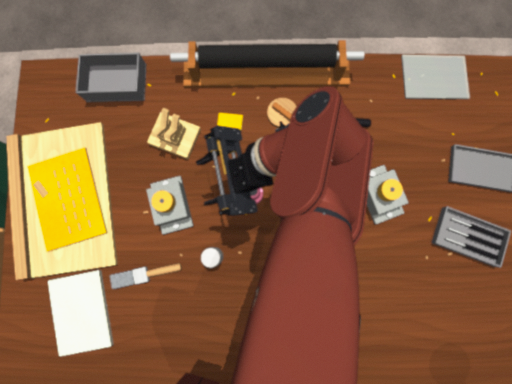

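servo_tool(rows=[12,0,-14,0,0,0,1,12,0,-14,0,0,0,1,12,0,-14,0,0,0,1,12,0,-14,0,0,0,1,12,0,-14,0,0,0,1,0,0,0,0,0,0,1,0,0,0,0,0,0,1,0,0,0,0,0,0,1])

```text
time: 29.3
eef_pos: [511.3, 163.6, 305.9]
tcp_rot: [-1.513, -1.855, -0.691]
force: [-0.1, -0.5, -0.5]
finger_gap: 87.2
```

```bash
python3 - <<'E'
from h import *
cur();im,dd=viewer.read_camera("side");cv2.imwrite("pics/side17.png",im[:,:,::-1])
E
```

```text
t 29.30 p [511.3 163.6 305.9] gap 87.2 F [-0.1 -0.5 -0.5] T [-0.44 -0.2   0.04] q [-0.3   0.11  1.71  0.74  1.75 -0.53]
```

View pics/side17.png

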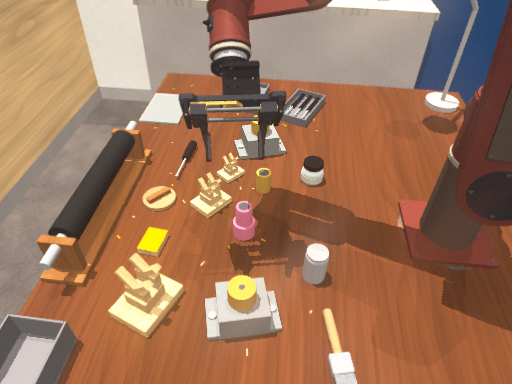

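The bushing sits in the block at (242,293) and every bystander is where it was at the start. The gripper is clear, so I'm handing in.

```bash
python3 - <<'E'
from station import r
print(r.finish_job())
E
```

```text
the job is handed in; nothing more can be done
None
```

The bushing is pressed into the empty bearing block with its shoulder on the top face, and I handed the job in at about 29 s. I took it by the barrel, laid it level in the middle-sized cradle and let go. I then took it again by the head, turned it barrel down and pressed it in.

**Seating:** The head top measures 42.5 mm above the block by the side camera and 42.2 mm by the top camera, against 42 mm expected. Its top face is level within about 0.01 rad in both views. While pressing, the upward force reached 28 N, well over the 13 N of the fit, so I take it as bottomed. I did not do a second press to confirm it.

**Bystanders:** In the last side picture they all look to be where they started, and the gripper is clear of everything with no force on it. I compared them by eye and did not measure them.

**Disagreements and corrections:**
- The two cameras differed by about 2 mm on the block.
- After the second grasp the bushing was about 2° off vertical and 2–3 mm off the bore; I corrected both before lowering it.
- My first press, at 2.5 mm per row, stopped about 13 mm short, so I pressed again with larger steps.

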